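# Pin and bolt the sensor housing cover

## Robot

A 6-joint arm with a two-finger parallel gripper is mounted at the origin on the work surface. World frame = base frame: x ahead of the robot, y to its left, z up, the work surface at z = 0. Lengths are in m, angles in rad, forces in N, time in s.
With the tool pointing down it reaches from about 0.4 to 0.825 m from the base axis. Payload 7 kg.
Tool frame: the origin (TCP) lies on the centre line of the jaws, within the pads' length; the fingertips stand 25 mm ahead of it and the grasp point (between the pads) lies 6 mm ahead of it; z points along the fingers, x is the direction in which the jaws open and shut, and the axes are right-handed (so a half turn about z gives the same grasp; the last joint's range is limited). The gripper opens to 85 mm and grips with 20 to 120 N. Pads are 22 mm wide; open, the fingers measure 114 mm over their backs; the gripper's body (76 mm by 85 mm) begins 54 mm behind the grasp point. The pads swing forward as they close: fully open they stand 13 mm farther back than shut.
Start: joints at [-0.817, 0.359, 0.012, 0, -1.224, -0.288], TCP at [0.303, -0.603, 0.256] pointing down, gripper open.
Joint ranges: [-3.07, 3.07], [-1.43, 2.12], [-1.02, 1.25], [-3.03, 1.67], [-3.05, -0], [-3.03, 3.03]. Speed limits (rad/s): [2.39, 2.39, 3.01, 3.14, 3.14, 3.14].

## Interface

Orientations are given as [roll, pitch, yaw] about the fixed x, y, z axes, in that order (R = Rz(yaw) Ry(pitch) Rx(roll)).
In Python, from workcell import ctrl gives the robot as it stands.
- The arm moves only by the tool apply_moves, never from a script. Its arguments are lists of equal length, an entry for each row: "delta_rot": the turn, a rotation vector about the tool's x, y, z in rad, a list of three; "dp": the shift along the tool's x, y, z in m, a list of three; "grip": the closure, from 0 (fully open) to 1 (shut). In form: {"delta_rot": [[ax, ay, az], ...], "dp": [[dx, dy, dz], ...], "grip": [grip, ...]}. A call has 1 to 20 rows; each row shifts and turns the commanded pose from where the row before left it, along the tool's axes as they then stand; what a row does not reach is not made up. A row lasts 1/12 s, in which the tool goes at most 41.7 mm and 7.16 degrees, less where a joint would pass 70% of its speed; a pose out of reach is approached as far as the arm can. A call is refused whole if a number of a shift passes 0.0417 or a number of a turn 0.125, either way. A call with a gripper value outside its range is refused whole. The fingers move at their own pace and stop on an object; the grip force is fixed at half the most. Time passes only in rows, so rows that do not move let the fingers close. It gives the time, the measured TCP pose, the force and the opening at its end, in the units of the state.
- ctrl.sense(): the state, without advancing time (a new reading comes with each control period).
- ctrl.capture(name): name is "side" or "top"; returns (picture, depth): 480x640x3 uint8, blue, green, red; 480x640 float32, m along the optical axis (not along the pixel's ray), 0 where there is no reading.
- ctrl.calibration(name): a dict with "K" (3x3 intrinsics, pixels), "world_from_camera" (4x4, takes a point from camera to world coordinates). Camera axes: x right, y down, z forward; pixel columns grow to the right and rows downward; lengths in m; the calibration is good to about 2 mm. A picture is of the moment at which its call begins. calibration takes no time and is no camera call.
- ctrl.job_done(): hands the job in, once; it reports no verdict.
The state is a dict: "clock": time; "q": joint angles; "joint_velocities": joint speeds; "tau": joint torques, N m; "ee_pos": TCP position; "orientation": TCP orientation; "wrist_force": force on the tool from outside, world axes, zero at the start; "ft_torque": the same for the moment, N m; "opening": finger opening in m.
Only numpy, scipy, OpenCV 4.12 (cv2) and the standard library are available. Lean on these libraries where they do the work, as an engineer would, in place of code of your own. Each camera call takes 0.05 s, during which the arm holds its last target.

## Task

The blue cover lies skewed on the flange of the sensor housing: push the red-headed drift pin fully home through the cover's red-ringed hole into the flange bore below to bring those two into line, and only then, with the other holes lined up too, fit the two brass-headed bolts fully home in the two remaining holes. Finish with the drift pin and both bolts seated, their heads down on the cover and the cover flat on the flange. Do not shift or knock over the striped topshell, dive weight, crucible and bottle standing around the work.

Things in the scene. Friction and masses are not known exactly. Their poses are not given: they have to be found in the camera images.
- flange: Fixed grey flange of a sensor housing: a plate 140 (its x) x 112 (its y) x 20 mm on four short legs over a dark foot slab of the same outline; origin at the centre of the underside, on the table; z up; the flange's top face is 50 mm above the origin. Three through bores of 16 mm diameter; open below down to the foot slab, whose top is 6 mm above the table. Its position and yaw vary.
- flange_a (a point): Centre of the flange's bore a at the top face (50 mm up); in flange axes at x = -50, y = 0 mm. Alone at its end of the flange; partner of the cover's red-ringed hole a.
- flange_b (a point): Centre of the flange's bore b at the top face; in flange axes at x = +42, y = +36 mm.
- flange_c (a point): Centre of the flange's bore c at the top face; in flange axes at x = +42, y = -36 mm.
- cover_a (a point): Centre of the red-ringed hole a (16 mm, through) in the loose blue cover plate, at the plate's top face. The cover is 128 x 104 x 8 mm, about 0.35 kg, lying flat on the flange with the same hole pattern as the flange; at the start hole a is up to 3.5 mm off flange_a in each direction and the plate is skewed about it by up to 0.3 rad. Its x axis runs along the plate from hole a towards the post; z up.
- cover_b (a point): Centre of the cover's hole b (16 mm) at its top face; in cover axes 92 mm along x and +36 mm along y from cover_a. Belongs over flange_b.
- cover_c (a point): Centre of the cover's hole c (16 mm) at its top face; in cover axes 92 mm along x and -36 mm along y from cover_a. Belongs over flange_c.
- cover_post (a point): Centre (half-way up) of the round aluminium post, 18 mm in diameter and 34 mm high, that stands fixed on the cover 65 mm from hole a along the cover's x axis, with its centre 17 mm above the cover's top face: a handle to swing the cover by.
- stand: Fixed wooden stand 170 (its x) x 56 (its y) x 60 mm high, origin under its centre, with three square wells 17 mm wide, 54 mm deep, in a row along its x axis, 60 mm apart, the middle one at the centre. The drift pin and the two bolts stand in the wells in any order, heads resting on the stand's top face.
- drift_mid (a point): Drift pin: upright, cylindrical head 18 mm in diameter and 46 mm high, red with dark grooves, on a 46 mm steel shank. This point is on its axis, half-way up, in the plane of the head's underside. The shank is 14 mm in diameter for 20 mm below the head, then tapers over 26 mm to a 5 mm tip. z axis along the pin, towards the head. 80 g.
- bolt1_mid (a point): Fitted bolt 1 of two alike (plain, no thread, just pushed in): upright, cylindrical head 18 mm in diameter and 34 mm high, brass with dark grooves, on a 34 mm steel shank of 13.6 mm diameter whose last 11 mm taper to a 6 mm tip. This point is on its axis, half-way up, in the plane of the head's underside. z axis towards the head. 80 g.
- bolt2_mid (a point): Fitted bolt 2 of two alike (plain, no thread, just pushed in): upright, cylindrical head 18 mm in diameter and 34 mm high, brass with dark grooves, on a 34 mm steel shank of 13.6 mm diameter whose last 11 mm taper to a 6 mm tip. This point is on its axis, half-way up, in the plane of the head's underside. z axis towards the head. 80 g.
- topshell: Bystander: cone-shaped sea shell in brown and cream bands, 46 mm wide, 38 mm high, loose; origin under its centre.
- weight: Bystander: small yellow lead dive weight, round, 52 mm wide, 32 mm high, 0.5 kg, loose; origin under its centre.
- crucible: Bystander: pale ceramic crucible, 54 mm wide, 42 mm high, loose, empty; origin under its centre.
- bottle: Bystander: amber sample bottle with a white cap, 44 mm wide, 112 mm high, loose; origin under its centre.
Not all that is in view belongs to the job. Leave any orange or pink look-alike of the part that bears bolt2_mid alone.

How it is judged:
By the outcome, as a careful person would: the job done as asked, in the order asked, and still so for the second after the job is handed in, with the robot touching nothing.
It also fails if it takes over 72 s, if anything falls off the work surface, if the arm or the gripper's body presses on something with over 40 N, if the wrist force passes 120 N, or if a joint passes its speed limit or range.

## Working session

There is one attempt and no reset: what is moved stays moved. The work goes in short steps, Python scripts to look and compute and a tool call to move; the robot and the scene stay as the last step left them, time stands still between calls to the robot, and variables do not carry over. Pictures are saved under pics/ and viewed, and the job is handed in when it is done.

Besides the shell and the picture viewer there is one more tool, called as name(argument=value, ...), one argument or row to a line, values as JSON. apply_moves: Moves the arm, as the interface text tells. Its arguments: {"type":"object","properties":{"delta_rot":{"type":"array","items":{"type":"array","items":{"type":"number"}}},"dp":{"type":"array","items":{"type":"array","items":{"type":"number"}}},"grip":{"type":"array","items":{"type":"number"}}},"required":["delta_rot","dp","grip"]}

```bash
ls; mkdir -p pics; python3 - <<'E'
from workcell import ctrl
import cv2,numpy as np
print(ctrl.sense())
for n in("top","side"):
    p,d=ctrl.capture(n); cv2.imwrite(f"pics/{n}0.png",p); np.save(f"{n}0_d.npy",d)
    c=ctrl.calibration(n);print(n,c)
E
```

```text
pics
{'clock': 0.0, 'q': array([-8.16921954e-01,  3.59385598e-01,  1.10621069e-02, -3.31940940e-04,
       -1.22412756e+00, -2.88062388e-01]), 'joint_velocities': array([0.00158807, 0.00106271, 0.00032564, 0.00044096, 0.00014957,
       0.00069829]), 'tau': array([-5.54828512e-04, -5.83319807e+01,  2.93403912e+01,  6.93652421e+00,
       -6.04857210e-03,  4.76222692e-05]), 'ee_pos': array([ 0.30292429, -0.6027099 ,  0.25536919]), 'orientation': array([-3.14142170e+00, -1.67519558e-03,  2.03649513e+00]), 'wrist_force': array([-0.13843871, -0.17419771,  0.0185101 ]), 'ft_torque': array([-0.01156592,  0.01516112, -0.00394394]), 'opening': 0.08542707598656828}
top {'K': array([[497.67719281,   0.        , 320.25769146],
       [  0.        , 497.67719281, 249.14567461],
       [  0.        ,   0.        ,   1.        ]]), 'world_from_camera': array([[ 0.004506  , -0.99102795,  0.1335788 ,  0.41955577],
       [-0.99990919, -0.00616181, -0.01198497,  0.0711213 ],
       [ 0.01270053, -0.13351267, -0.99096572,  1.0111366 ],
       [ 0.        ,  0.        ,  0.        ,  1.        ]])}
side {'K': array([[542.37848177,   0.        , 310.81787393],
       [  0.        , 542.37848177, 238.79203326],
       [  0.        ,   0.        ,   1.        ]]), 'world_from_camera': array([[-7.77582558e-01, -3.35026060e-01,  5.32092947e-01,
         1.00749524e-01],
       [-6.28780154e-01,  4.15575135e-01, -6.57215966e-01,
         6.27054325e-01],
       [-9.40123033e-04, -8.45609157e-01, -5.33801714e-01,
         5.22001938e-01],
       [ 0.00000000e+00,  0.00000000e+00,  0.00000000e+00,
         1.00000000e+00]])}
```

View pics/top0.png

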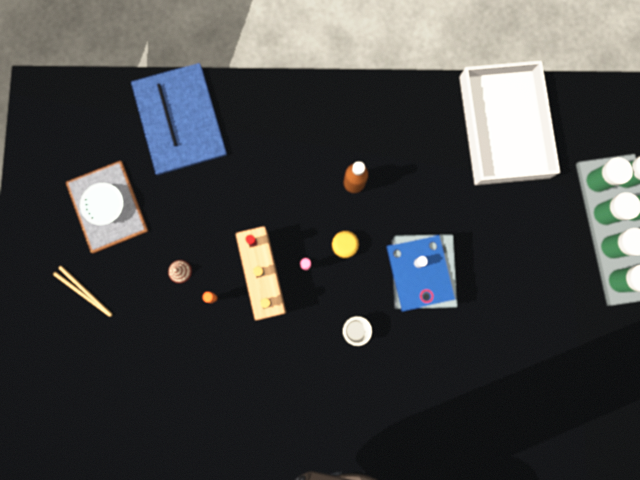

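View pics/side0.png

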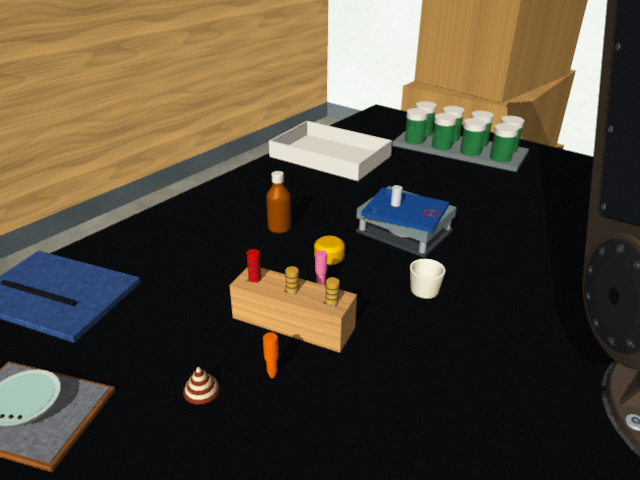

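```bash
cat > h.py <<'E'
import cv2,numpy as np
from workcell import ctrl
def cal(n):
    c=ctrl.calibration(n);return np.array(c["K"]),np.array(c["world_from_camera"])
def ray(n,u,v):
    K,T=cal(n); d=T[:3,:3]@np.linalg.solve(K,[u,v,1.0]); return T[:3,3],d
def onz(n,u,v,z):
    o,d=ray(n,u,v); return o+d*(z-o[2])/d[2]
def two(ut,us):
    o1,d1=ray("top",*ut);o2,d2=ray("side",*us)
    A=np.stack([d1,-d2],1);t=np.linalg.lstsq(A,o2-o1,rcond=None)[0]
    p,q=o1+t[0]*d1,o2+t[1]*d2
    return (p+q)/2,np.linalg.norm(p-q)
def proj(n,P):
    K,T=cal(n);c=T[:3,:3].T@(np.asarray(P)-T[:3,3]);q=K@c;return q[:2]/q[2]
def mask(img,lo,hi):
    return cv2.inRange(cv2.cvtColor(img,cv2.COLOR_BGR2HSV),lo,hi)
def blobs(m,amin=8):
    n,l,s,c=cv2.connectedComponentsWithStats(m)
    return [(tuple(np.round(c[i],1)),tuple(s[i])) for i in range(1,n) if s[i][4]>=amin]
E
python3 - <<'E'
import cv2
t=cv2.imread("pics/top0.png");s=cv2.imread("pics/side0.png")
cv2.imwrite("pics/c1.png",cv2.resize(t[225:320,370:475],None,fx=6,fy=6,interpolation=cv2.INTER_CUBIC))
cv2.imwrite("pics/c2.png",cv2.resize(t[220:325,190:320],None,fx=5.5,fy=5.5,interpolation=cv2.INTER_CUBIC))
cv2.imwrite("pics/c3.png",cv2.resize(s[180:255,345:465],None,fx=6,fy=6,interpolation=cv2.INTER_CUBIC))
cv2.imwrite("pics/c4.png",cv2.resize(s[240:350,220:365],None,fx=5,fy=5,interpolation=cv2.INTER_CUBIC))
E
```

```text
(no output)
```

View pics/c1.png

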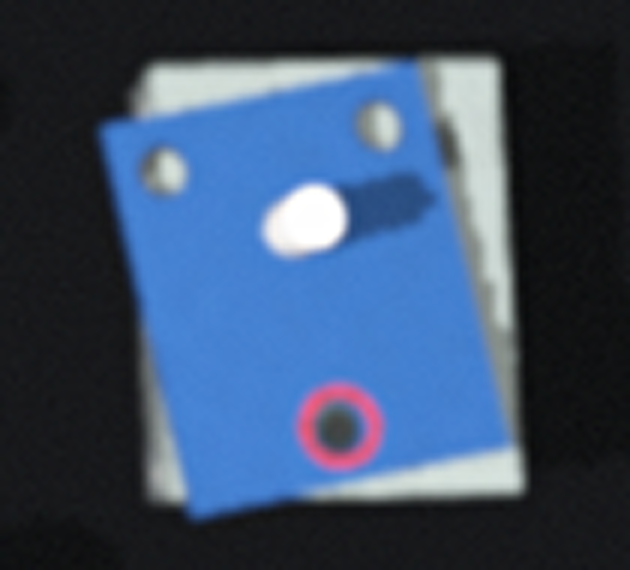

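View pics/c2.png

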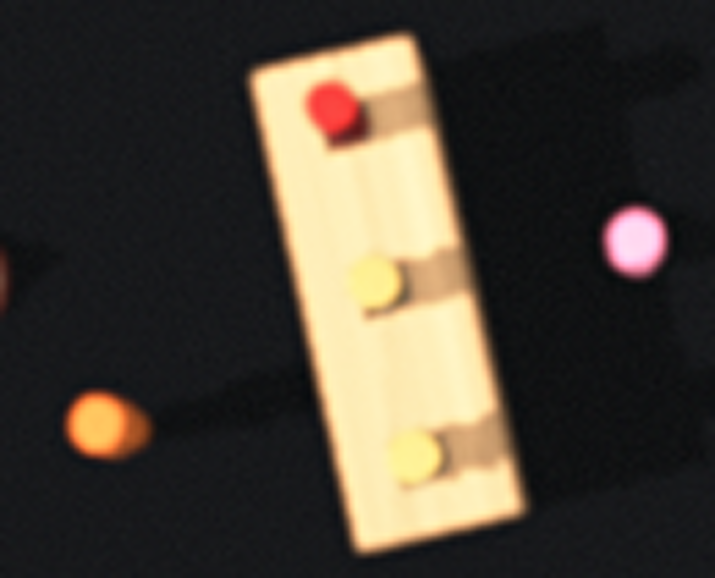

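View pics/c3.png

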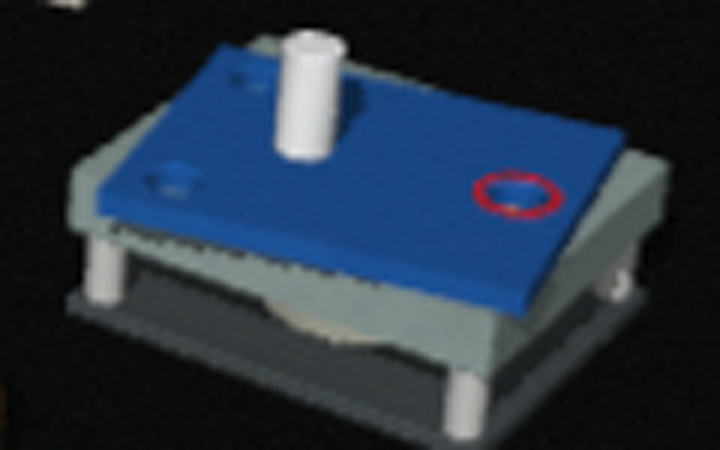

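View pics/c4.png

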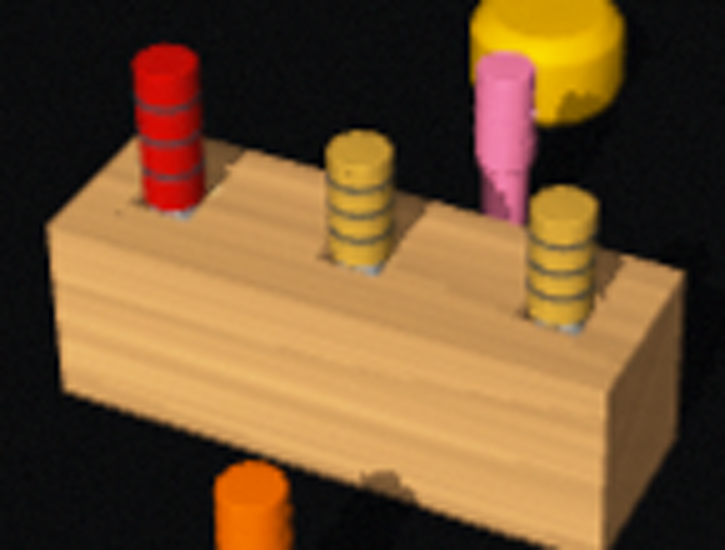

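```bash
python3 - <<'E'
from h import *
t=cv2.imread("pics/top0.png");s=cv2.imread("pics/side0.png")
np.set_printoptions(precision=4,suppress=True)
c1=lambda x,y:(370+(x+.5)/6-.5,225+(y+.5)/6-.5)
c3=lambda x,y:(345+(x+.5)/6-.5,180+(y+.5)/6-.5)
print("flange corners z.05 top")
for p in [(145,62),(500,60),(523,495),(150,500)]: print(onz("top",*c1(*p),.05))
print("side: right corner, back");
for p in [(670,168),(265,38),(75,185)]: print(onz("side",*c3(*p),.05))
for n,p in [("a",(340,428)),("b",(164,171)),("c",(380,126))]: print(n,"top",onz("top",*c1(*p),.058))
for n,p in [("a",(518,196)),("b",(175,181)),("c",(257,76))]: print(n,"side",onz("side",*c3(*p),.058))
print("post top",onz("top",*c1(315,217),.092),onz("side",*c3(315,45),.092),two(c1(315,217),c3(315,45)))
print("cover corners");
for p in [(99,127),(418,60),(512,447),(190,520)]: print(onz("top",*c1(*p),.058))
m=mask(t,(100,120,60),(125,255,255));m[:, :380]=0
cs=max(cv2.findContours(m,0,1)[0],key=cv2.contourArea);print(cv2.minAreaRect(cs),[onz("top",*q,.058) for q in cv2.boxPoints(cv2.minAreaRect(cs))])
m=mask(s,(100,100,40),(125,255,255));m[:, :340]=0
# heads
c2=lambda x,y:(190+(x+.5)/5.5-.5,220+(y+.5)/5.5-.5)
c4=lambda x,y:(220+(x+.5)/5-.5,240+(y+.5)/5-.5)
for n,a,b,h in [("drift",(332,107),(167,62),.106),("b_mid",(377,283),(360,147),.094),("b_end",(416,456),(564,202),.094)]:
    print(n,onz("top",*c2(*a),h),onz("side",*c4(*b),h),two(c2(*a),c4(*b)))
print("stand corners")
for p in [(250,70),(412,33),(525,513),(358,552)]: print(onz("top",*c2(*p),.06))
print("pink,orange",onz("top",*c2(637,240),.05),onz("top",*c2(97,424),.05))
for n,u,v,z in [("weight",345,244,.03),("cruc",357,331,.04),("bottlecap",359,168,.11),("shell",179,271,.02)]:print(n,onz("top",u,v,z))
E
```

```text
flange corners z.05 top
[ 0.5782 -0.0844  0.05  ]
[ 0.5796 -0.2008  0.05  ]
[ 0.4382 -0.2038  0.05  ]
[ 0.436  -0.0839  0.05  ]
side: right corner, back
[ 0.4342 -0.1992  0.05  ]
[ 0.5743 -0.1968  0.05  ]
[ 0.5666 -0.0791  0.05  ]
a top [ 0.459  -0.1437  0.058 ]
b top [ 0.5413 -0.0887  0.058 ]
c top [ 0.5564 -0.159   0.058 ]
a side [ 0.4552 -0.1423  0.058 ]
b side [ 0.5374 -0.0874  0.058 ]
c side [ 0.5543 -0.1591  0.058 ]
post top [ 0.5228 -0.1298  0.092 ] [ 0.5184 -0.1288  0.092 ] (array([ 0.5216, -0.131 ,  0.0903]), np.float64(0.0033342268050894157))
cover corners
[ 0.5555 -0.0679  0.058 ]
[ 0.5781 -0.1719  0.058 ]
[ 0.4532 -0.1985  0.058 ]
[ 0.4296 -0.0952  0.058 ]
((419.6905517578125, 272.3596496582031), (69.21472930908203, 55.583091735839844), 76.82744598388672) [array([ 0.5569, -0.0654,  0.058 ]), array([ 0.5825, -0.1713,  0.058 ]), array([ 0.452 , -0.1979,  0.058 ]), array([ 0.4275, -0.0938,  0.058 ])]
drift [0.5595 0.1894 0.106 ] [0.5562 0.1917 0.106 ] (array([0.5594, 0.1894, 0.1036]), np.float64(0.001128707108405461))
b_mid [0.5017 0.1745 0.094 ] [0.4994 0.1763 0.094 ] (array([0.5015, 0.1745, 0.0921]), np.float64(0.0008445566225044219))
b_end [0.444  0.1603 0.094 ] [0.4412 0.1614 0.094 ] (array([0.4433, 0.16  , 0.0923]), np.float64(0.00177733230521239))
stand corners
[0.5796 0.2245 0.06  ]
[0.5932 0.1679 0.06  ]
[0.4256 0.1258 0.06  ]
[0.412  0.1829 0.06  ]
pink,orange [0.5214 0.0882 0.05  ] [0.4557 0.276  0.05  ]
weight [0.5625 0.01   0.03  ]
cruc [ 0.3916 -0.0122  0.04  ]
bottlecap [ 0.6946 -0.0115  0.11  ]
shell [0.5075 0.3402 0.02  ]
```

```bash
cat >> h.py <<'E'
from scipy.spatial.transform import Rotation as Ro
def go(tx,ty,tz,yaw):
    s=ctrl.sense();R=Ro.from_euler('xyz',s['orientation']);T=Ro.from_euler('xyz',[np.pi,0,yaw])
    rv=(R.inv()*T).as_rotvec(); d=T.inv().apply(np.array([tx,ty,tz])-s['ee_pos'])
    print("pos",s['ee_pos'].round(4),"ori",s['orientation'].round(4),"F",s['wrist_force'].round(1),"open",round(s['opening'],4),"t",round(s['clock'],2))
    print("turn first",rv.round(4),"then dp mm",(d*1000).round(1))
E
python3 -c "
from h import *
go(.558,.1905,.16,1.818)"
```

```text
pos [ 0.303  -0.6027  0.2555] ori [-3.1414e+00 -1.5000e-03  2.0365e+00] F [ 0.  -0.7  0.2] open 0.0853 t 0.1
turn first [-0.0003 -0.0015  0.2185] then dp mm [706.7 441.4  95.5]
```

apply_moves(
  delta_rot=[
    [0,0,0.109],
    [0,0,0.109],
    [0,0,0],
    [0,0,0],
    [0,0,0],
    [0,0,0],
    [0,0,0],
    [0,0,0],
    [0,0,0],
    [0,0,0],
    [0,0,0],
    [0,0,0],
    [0,0,0],
    [0,0,0],
    [0,0,0],
    [0,0,0],
    [0,0,0],
    [0,0,0],
    [0,0,0],
    [0,0,0],
  ],
  dp=[
    [0,0,0],
    [0,0,0],
    [0.0295,0.0184,0],
    [0.0295,0.0184,0],
    [0.0295,0.0184,0],
    [0.0295,0.0184,0],
    [0.0295,0.0184,0],
    [0.0295,0.0184,0],
    [0.0295,0.0184,0],
    [0.0295,0.0184,0],
    [0.0295,0.0184,0],
    [0.0295,0.0184,0],
    [0.0295,0.0184,0],
    [0.0295,0.0184,0],
    [0.0295,0.0184,0],
    [0.0295,0.0184,0],
    [0.0295,0.0184,0],
    [0.0295,0.0184,0],
    [0.0295,0.0184,0],
    [0.0295,0.0184,0],
  ],
  grip=[0,0,0,0,0,0,0,0,0,0,0,0,0,0,0,0,0,0,0,0],
)

```text
clock: 1.77
ee_pos: [0.4939, -0.0053, 0.2563]
orientation: [-3.142, -0.0, 1.819]
wrist_force: [1.4, -1.1, -0.3]
opening: 0.0855
```

```bash
python3 -c "
from h import *
go(.558,.1905,.16,1.818)"
```

```text
pos [ 0.4939 -0.0053  0.2563] ori [-3.1415e+00 -1.0000e-04  1.8188e+00] F [ 1.4 -1.1 -0.3] open 0.0855 t 1.77
turn first [-0.0001 -0.0001  0.0008] then dp mm [174.2 110.1  96.3]
```

apply_moves(
  delta_rot=[
    [0,0,0],
    [0,0,0],
    [0,0,0],
    [0,0,0],
    [0,0,0],
    [0,0,0],
    [0,0,0],
    [0,0,0],
    [0,0,0],
    [0,0,0],
  ],
  dp=[
    [0.029,0.0183,0],
    [0.029,0.0183,0],
    [0.029,0.0183,0.01],
    [0.029,0.0183,0.02],
    [0.029,0.0183,0.02],
    [0.029,0.0183,0.02],
    [0,0,0.02],
    [0,0,0.006],
    [0,0,0],
    [0,0,0],
  ],
  grip=[0,0,0,0,0,0,0,0,0,0],
)

```text
clock: 2.6
ee_pos: [0.5576, 0.1878, 0.1606]
orientation: [-3.141, 0.001, 1.818]
wrist_force: [-1.1, -1.0, 0.4]
opening: 0.0852
```

```bash
python3 -c "
from h import *
go(.558,.1905,.094,1.818)
for n in('top','side'):
    p,d=ctrl.capture(n); cv2.imwrite(f'pics/{n}1.png',p)
"
```

```text
pos [0.5576 0.1878 0.1606] ori [-3.1410e+00  6.0000e-04  1.8184e+00] F [-1.1 -1.   0.4] open 0.0852 t 2.6
turn first [-0.0006  0.0006  0.0004] then dp mm [ 2.5  1.  66.6]
```

View pics/side1.png

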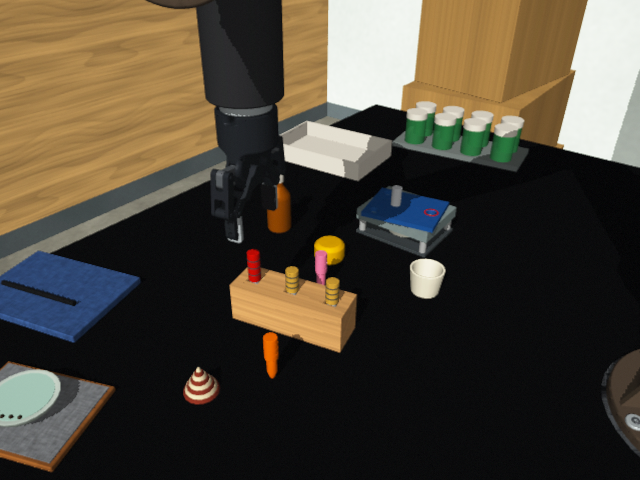

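View pics/top1.png

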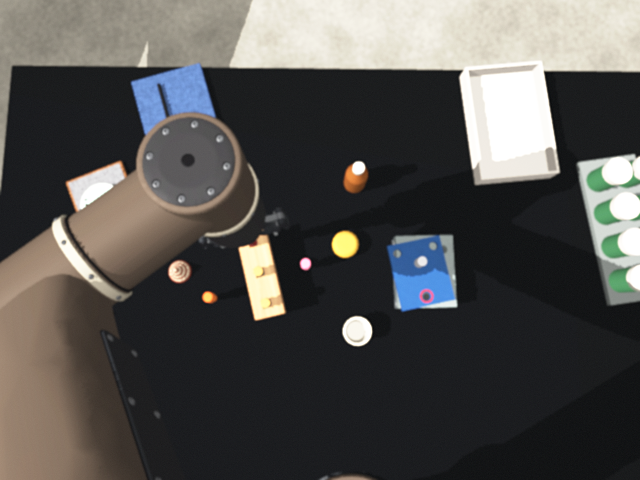

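```bash
python3 -c "
from h import *
P=np.array([.5576,.1878,.1355])
e=np.array([np.cos(1.818),np.sin(1.818),0])
for k in(-.0425,0,.0425): print(proj('side',P+e*k),proj('top',P+e*k))
import cv2
s=cv2.imread('pics/side1.png')
cv2.imwrite('pics/c5.png',cv2.resize(s[140:280,190:320],None,fx=4,fy=4,interpolation=cv2.INTER_CUBIC))"
```

```text
[267.99016737 218.11633609] [272.03300921 231.93153405]
[252.99952122 232.34715446] [248.72681362 237.54924251]
[236.62274969 247.89383994] [225.32120253 243.19091401]
```

View pics/c5.png

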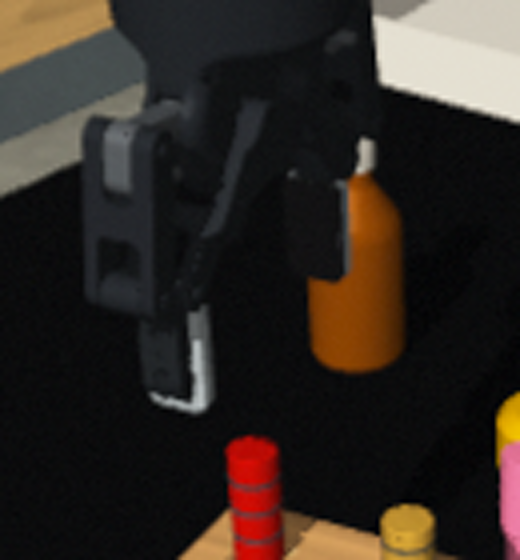

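apply_moves(
  delta_rot=[
    [0,0,0],
    [0,0,0],
    [0,0,0],
    [0,0,0],
    [0,0,0],
    [0,0,0],
    [0,0,0],
    [0,0,0],
    [0,0,0],
    [0,0,0],
    [0,0,0],
    [0,0,0],
  ],
  dp=[
    [0.0025,0.001,0.01],
    [0,0,0.02],
    [0,0,0.02],
    [0,0,0.0165],
    [0,0,0],
    [0,0,0],
    [0,0,0],
    [0,0,0],
    [0,0,0],
    [0,0,0],
    [0,0,0],
    [0,0,0],
  ],
  grip=[0,0,0,0,0,1,1,1,1,1,1,1],
)

```text
clock: 3.7
ee_pos: [0.5585, 0.1913, 0.0946]
orientation: [3.14, -0.0, 1.819]
wrist_force: [-0.1, -1.1, 4.0]
opening: 0.0168
```

```bash
python3 -c "
from h import *
go(.558,.1905,.20,1.818)
for n in('side',):
    p,d=ctrl.capture(n); cv2.imwrite(f'pics/{n}2.png',cv2.resize(p[140:350,190:390],None,fx=2.8,fy=2.8))
"
```

```text
pos [0.5585 0.1913 0.0946] ori [ 3.1405e+00 -1.0000e-04  1.8188e+00] F [-0.1 -1.1  4. ] open 0.0168 t 3.7
turn first [ 0.0011 -0.0001  0.0008] then dp mm [  -0.6   -0.7 -105.4]
```

View pics/side2.png

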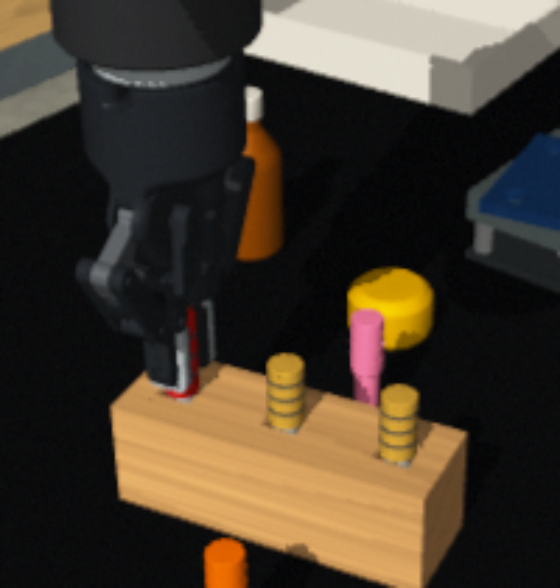

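```bash
python3 -c "
from h import *
go(.4575,-.145,.195,1.818)"
```

```text
pos [0.5585 0.1913 0.0945] ori [ 3.1405 -0.      1.8189] F [-0.4 -0.3  4.7] open 0.0168 t 3.75
turn first [ 0.0011 -0.      0.0009] then dp mm [-301.3 -180.2 -100.5]
```

apply_moves(
  delta_rot=[
    [0,0,0],
    [0,0,0],
    [0,0,0],
    [0,0,0],
    [0,0,0],
    [0,0,0],
    [0,0,0],
    [0,0,0],
    [0,0,0],
    [0,0,0],
    [0,0,0],
    [0,0,0],
    [0,0,0],
    [0,0,0],
    [0,0,0],
    [0,0,0],
    [0,0,0],
    [0,0,0],
    [0,0,0],
  ],
  dp=[
    [0,0,-0.01],
    [0,0,-0.02],
    [0,0,-0.025],
    [0,0,-0.025],
    [0,0,-0.02],
    [-0.0251,-0.015,0],
    [-0.0251,-0.015,0],
    [-0.0251,-0.015,0],
    [-0.0251,-0.015,0],
    [-0.0251,-0.015,0],
    [-0.0251,-0.015,0],
    [-0.0251,-0.015,0],
    [-0.0251,-0.015,0],
    [-0.0251,-0.015,0],
    [-0.0251,-0.015,0],
    [-0.0251,-0.015,0],
    [-0.0251,-0.015,0],
    [0,0,0],
    [0,0,0],
  ],
  grip=[1,1,1,1,1,1,1,1,1,1,1,1,1,1,1,1,1,1,1],
)

```text
clock: 5.33
ee_pos: [0.4568, -0.146, 0.1942]
orientation: [3.141, -0.0, 1.816]
wrist_force: [-0.0, -0.5, -0.8]
opening: 0.0162
```

```bash
python3 -c "
from h import *
go(.4575,-.145,.145,1.818)
for n in('side','top'):
    p,d=ctrl.capture(n); cv2.imwrite(f'pics/{n}3.png',p)
    u=(345,130) if n=='side' else (370,220)
    c=p[u[1]:u[1]+125,u[0]:u[0]+125];cv2.imwrite(f'pics/{n}3c.png',cv2.resize(c,None,fx=4.8,fy=4.8,interpolation=cv2.INTER_CUBIC))
"
```

```text
pos [ 0.4568 -0.146   0.1942] ori [ 3.1414e+00 -2.0000e-04  1.8158e+00] F [-0.  -0.5 -0.8] open 0.0162 t 5.33
turn first [ 0.0001 -0.0002 -0.0022] then dp mm [ 0.8  0.9 49.2]
```

View pics/side3c.png

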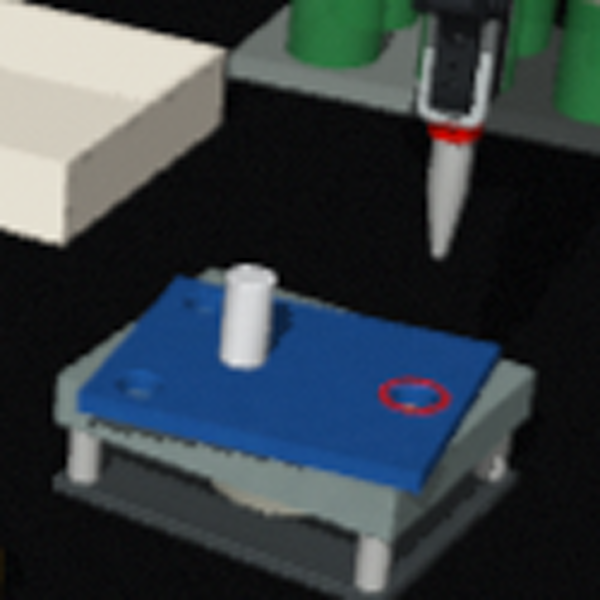

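View pics/top3c.png

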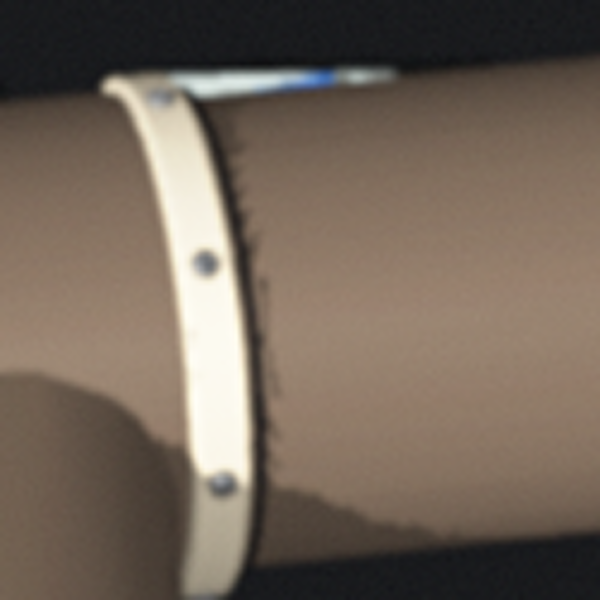

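```bash
python3 -c "
from h import *
f=lambda x,y:(345+(x+.5)/4.8-.5,130+(y+.5)/4.8-.5)
print('tip',onz('side',*f(440,257),.114)); print('hole',onz('side',*f(415,397),.058))
print('grip underside',onz('side',*f(454,137),.160)); print(proj('side',(.4568,-.146,.114)))"
```

```text
tip [ 0.45342252 -0.14403668  0.114     ]
hole [ 0.45488647 -0.14222697  0.058     ]
grip underside [ 0.45351258 -0.14238526  0.16      ]
[435.02294939 182.17954596]
```

apply_moves(
  delta_rot=[
    [0,0,0],
    [0,0,0],
    [0,0,0],
    [0,0,0],
    [0,0,0],
    [0,0,0],
    [0,0,0],
    [0,0,0],
    [0,0,0],
    [0,0,0],
  ],
  dp=[
    [0.0008,0.001,0.01],
    [0,0,0.015],
    [0,0,0.015],
    [0,0,0.01],
    [0,0,0.005],
    [0,0,0.005],
    [0,0,0.005],
    [0,0,0.004],
    [0,0,0],
    [0,0,0],
  ],
  grip=[1,1,1,1,1,1,1,1,1,1],
)

```text
clock: 6.27
ee_pos: [0.4584, -0.1439, 0.1249]
orientation: [3.142, 0.0, 1.819]
wrist_force: [-0.2, -1.1, -1.2]
opening: 0.0167
```

```bash
python3 -c "
from h import *
go(.4578,-.145,.092,1.818)
for n in('side',):
    p,d=ctrl.capture(n); cv2.imwrite(f'pics/{n}4.png',p)
    u=(345,130) if n=='side' else (370,220)
    c=p[u[1]:u[1]+125,u[0]:u[0]+125];cv2.imwrite(f'pics/{n}4c.png',cv2.resize(c,None,fx=4.8,fy=4.8,interpolation=cv2.INTER_CUBIC))
"
```

```text
pos [ 0.4584 -0.1439  0.1249] ori [3.1415e+00 1.0000e-04 1.8188e+00] F [-0.2 -1.1 -1.2] open 0.0167 t 6.27
turn first [0.     0.0001 0.0008] then dp mm [-1.  -0.8 32.9]
```

View pics/side4c.png

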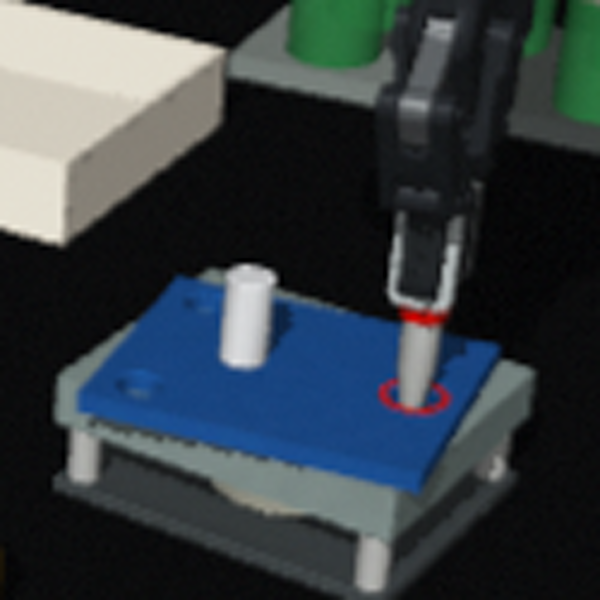

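apply_moves(
  delta_rot=[
    [0,0,0],
    [0,0,0],
    [0,0,0],
    [0,0,0],
    [0,0,0],
  ],
  dp=[
    [-0.001,-0.0005,0.003],
    [0,0,0.003],
    [0,0,0.003],
    [0,0,0.002],
    [0,0,0],
  ],
  grip=[1,1,1,1,1],
)

```text
clock: 6.73
ee_pos: [0.4578, -0.1449, 0.1135]
orientation: [-3.141, -0.0, 1.818]
wrist_force: [-0.2, 1.1, -2.0]
opening: 0.0166
```

apply_moves(
  delta_rot=[
    [0,0,0],
    [0,0,0],
    [0,0,0],
    [0,0,0],
    [0,0,0],
  ],
  dp=[
    [0,0,0.002],
    [0,0,0.002],
    [0,0,0.002],
    [0,0,0.002],
    [0,0,0],
  ],
  grip=[1,1,1,1,1],
)

```text
clock: 7.15
ee_pos: [0.4574, -0.1451, 0.1052]
orientation: [-3.14, -0.0, 1.818]
wrist_force: [-3.7, 1.2, -0.9]
opening: 0.0164
```

apply_moves(
  delta_rot=[
    [0,0,0],
    [0,0,0],
    [0,0,0],
    [0,0,0],
    [0,0,0],
  ],
  dp=[
    [0.0003,-0.0007,0],
    [0,0,0.002],
    [0,0,0.002],
    [0,0,0.002],
    [0,0,0],
  ],
  grip=[1,1,1,1,1],
)

```text
clock: 7.57
ee_pos: [0.457, -0.1449, 0.0994]
orientation: [-3.141, -0.0, 1.818]
wrist_force: [-2.1, 0.5, -1.1]
opening: 0.0162
```

apply_moves(
  delta_rot=[
    [0,0,0],
    [0,0,0],
    [0,0,0],
    [0,0,0],
    [0,0,0],
    [0,0,0],
  ],
  dp=[
    [0,-0.0004,0.002],
    [0,0,0.002],
    [0,0,0.0015],
    [0,0,0.001],
    [0,0,0.001],
    [0,0,0],
  ],
  grip=[1,1,1,1,1,1],
)

```text
clock: 8.07
ee_pos: [0.457, -0.145, 0.0927]
orientation: [3.142, 0.0, 1.819]
wrist_force: [-4.6, 3.1, 8.8]
opening: 0.0161
```

```bash
python3 -c "
from h import *
go(.4578,-.145,.092,1.818)
for n in('side',):
    p,d=ctrl.capture(n); cv2.imwrite(f'pics/{n}5.png',p)
    u=(345,130) if n=='side' else (370,220)
    c=p[u[1]:u[1]+125,u[0]:u[0]+125];cv2.imwrite(f'pics/{n}5c.png',cv2.resize(c,None,fx=4.8,fy=4.8,interpolation=cv2.INTER_CUBIC))
"
```

```text
pos [ 0.457  -0.145   0.0927] ori [3.1415e+00 2.0000e-04 1.8189e+00] F [-4.6  3.1  8.8] open 0.0161 t 8.07
turn first [0.     0.0002 0.0009] then dp mm [-0.2  0.8  0.7]
```

View pics/side5c.png

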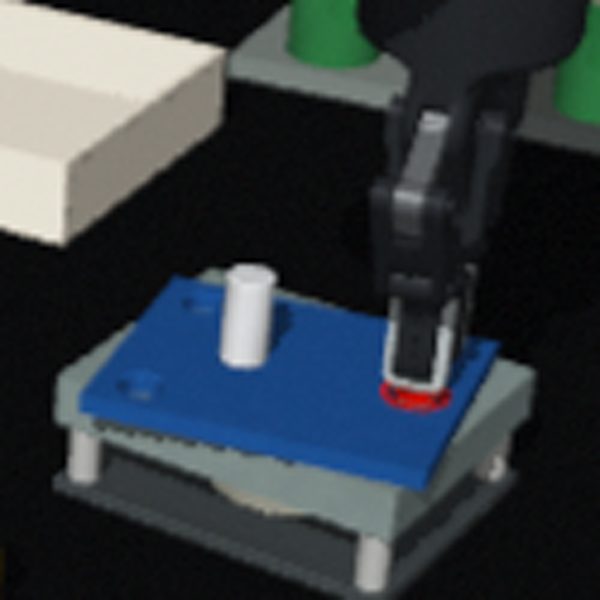

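apply_moves(
  delta_rot=[
    [0,0,0],
    [0,0,0],
    [0,0,0],
  ],
  dp=[
    [0,0,0.0007],
    [0,0,0.0007],
    [0,0,0],
  ],
  grip=[1,1,1],
)

```text
clock: 8.37
ee_pos: [0.4571, -0.145, 0.0924]
orientation: [3.141, 0.001, 1.819]
wrist_force: [-9.2, 4.5, 22.2]
opening: 0.0162
```

apply_moves(
  delta_rot=[
    [0,0,0],
    [0,0,0],
    [0,0,0],
    [0,0,0],
    [0,0,0],
    [0,0,0],
    [0,0,0],
    [0,0,0],
    [0,0,0],
    [0,0,0],
  ],
  dp=[
    [0,0,-0.0012],
    [0,0,0],
    [0,0,0],
    [0,0,0],
    [0,0,-0.01],
    [0,0,-0.02],
    [0,0,-0.02],
    [0,0,-0.02],
    [0,0,-0.015],
    [0,0,0],
  ],
  grip=[1,0.5,0.5,0.5,0.5,0.5,0.5,0.5,0.5,0.5],
)

```text
clock: 9.2
ee_pos: [0.459, -0.1451, 0.1801]
orientation: [3.136, 0.002, 1.819]
wrist_force: [0.9, -0.2, -0.3]
opening: 0.0424
```

```bash
python3 -c "
from h import *
go(.521,-.1306,.175,1.787)
p,d=ctrl.capture('side'); cv2.imwrite('pics/side6.png',p)
c=p[170:260,345:470];cv2.imwrite('pics/side6c.png',cv2.resize(c,None,fx=6,fy=6,interpolation=cv2.INTER_CUBIC))
t=cv2.imread('pics/top0.png')
g=cv2.GaussianBlur(t,(0,0),.7)[:,:,2].astype(float)
# right edge: rows 245..300: outermost crossing
pts=[]
for v in range(243,302):
    r=g[v,446:466]; i=np.where((r[:-1]>90)&(r[1:]<=90))[0]
    if len(i): k=i[-1]; pts.append((446+k+(r[k]-90)/(r[k]-r[k+1]),v))
pts=np.array(pts);W=np.array([onz('top',*q,.05) for q in pts])
f=np.polyfit(W[:,0],W[:,1],1);print(len(pts),'right',f,np.std(W[:,1]-np.polyval(f,W[:,0])),'y at .509',np.polyval(f,.509))
pts=[]
for u in range(396,452):
    r=g[228:245,u];i=np.where((r[:-1]<90)&(r[1:]>=90))[0]
    if len(i): k=i[0]; pts.append((u,228+k+(90-r[k])/(r[k+1]-r[k])))
W=np.array([onz('top',*q,.05) for q in pts]);f=np.polyfit(W[:,1],W[:,0],1);print('top',f,np.std(W[:,0]-np.polyval(f,W[:,1])),np.polyval(f,-.146))
pts=[]
for u in range(425,455):
    r=g[298:316,u];i=np.where((r[:-1]>90)&(r[1:]<=90))[0]
    if len(i): k=i[-1]; pts.append((u,298+k+(r[k]-90)/(r[k]-r[k+1])))
W=np.array([onz('top',*q,.05) for q in pts]);f=np.polyfit(W[:,1],W[:,0],1);print('bot',f,np.std(W[:,0]-np.polyval(f,W[:,1])),np.polyval(f,-.146))
"
```

```text
pos [ 0.459  -0.1451  0.1801] ori [3.1364e+00 1.8000e-03 1.8193e+00] F [ 0.9 -0.2 -0.3] open 0.0424 t 9.2
turn first [0.0053 0.0017 0.0323] then dp mm [ 0.9 63.7  5.1]
59 right [ 0.01144721 -0.20793449] 0.0005052092101846793 y at .509 -0.20210786192558175
top [-0.00475414  0.57823496] 0.002965438438634521 0.57892906372737
bot [-0.02980388  0.43185074] 0.00016912598425578 0.4362021108842475
```

View pics/side6c.png

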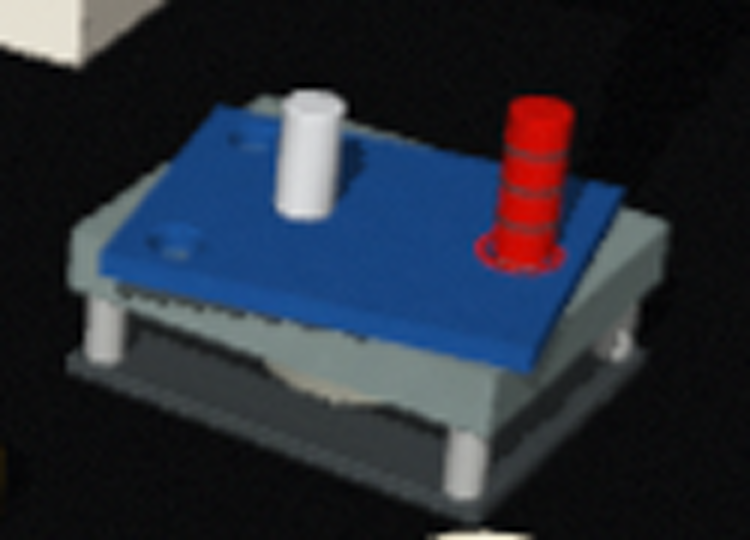

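apply_moves(
  delta_rot=[
    [0.005,0.002,0.032],
    [0,0,0],
    [0,0,0],
    [0,0,0],
    [0,0,0],
    [0,0,0],
    [0,0,0],
  ],
  dp=[
    [0,0,0],
    [0.001,0.02,0],
    [0,0.024,0],
    [0,0.0195,0],
    [0,0,0.02],
    [0,0,0.02],
    [0,0,0],
  ],
  grip=[0.5,0.5,0.5,0.5,0.5,0.5,0.5],
)

```text
clock: 9.83
ee_pos: [0.516, -0.1302, 0.1321]
orientation: [-3.129, -0.004, 1.786]
wrist_force: [-0.6, -1.2, -1.0]
opening: 0.0429
```

```bash
python3 -c "
from h import *
go(.521,-.131,.091,1.787)
p,d=ctrl.capture('side')
c=p[130:260,345:470];cv2.imwrite('pics/side7c.png',cv2.resize(c,None,fx=4.5,fy=4.5,interpolation=cv2.INTER_CUBIC))
"
```

```text
pos [ 0.516  -0.1302  0.1321] ori [-3.1294 -0.0038  1.7856] F [-0.6 -1.2 -1. ] open 0.0429 t 9.83
turn first [-0.0122 -0.0038 -0.0014] then dp mm [-1.9  4.7 41.1]
```

View pics/side7c.png

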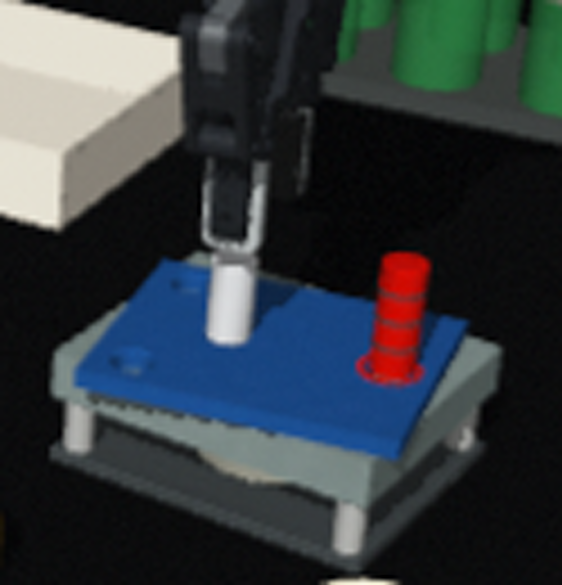

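apply_moves(
  delta_rot=[
    [0,0,0],
    [0,0,0],
  ],
  dp=[
    [0,0,0],
    [0,0,0],
  ],
  grip=[0.5,0.5],
)

```text
clock: 10.05
ee_pos: [0.5189, -0.1305, 0.1376]
orientation: [-3.137, -0.001, 1.787]
wrist_force: [0.5, 0.2, 0.2]
opening: 0.0428
```

apply_moves(
  delta_rot=[
    [-0.0045,-0.001,0],
    [0,0,0],
    [0,0,0],
    [0,0,0],
    [0,0,0],
    [0,0,0],
  ],
  dp=[
    [-0.0008,0.0015,0.01],
    [0,0,0.015],
    [0,0,0.012],
    [0,0,0.008],
    [0,0,0],
    [0,0,0],
  ],
  grip=[0.5,0.5,0.5,0.5,0.5,0.5],
)

```text
clock: 10.55
ee_pos: [0.5203, -0.1309, 0.0923]
orientation: [-3.141, -0.001, 1.787]
wrist_force: [-0.3, -1.4, 0.6]
opening: 0.0427
```

```bash
python3 -c "
from h import *
go(.521,-.131,.091,1.787)
p,d=ctrl.capture('side')
c=p[130:260,345:470];cv2.imwrite('pics/side8c.png',cv2.resize(c,None,fx=4.5,fy=4.5,interpolation=cv2.INTER_CUBIC))
"
```

```text
pos [ 0.5203 -0.1309  0.0923] ori [-3.1415e+00 -7.0000e-04  1.7868e+00] F [-0.3 -1.4  0.6] open 0.0427 t 10.55
turn first [-0.0001 -0.0007 -0.0002] then dp mm [-0.3  0.6  1.3]
```

View pics/side8c.png

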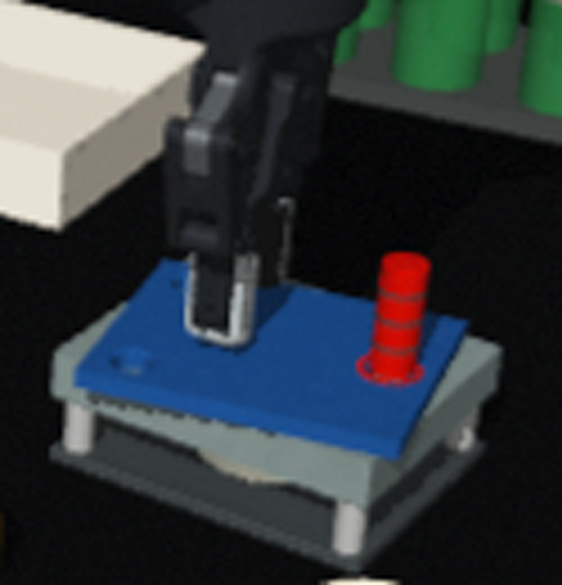

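apply_moves(
  delta_rot=[
    [0,0,0],
    [0,0,0],
    [0,0,0],
    [0,0,0],
    [0,0,0],
  ],
  dp=[
    [0,0,0],
    [0,0,0],
    [0,0,0],
    [0,0,0],
    [0,0,0],
  ],
  grip=[1,1,1,1,1],
)

```text
clock: 11.02
ee_pos: [0.5207, -0.1306, 0.0929]
orientation: [3.14, -0.001, 1.787]
wrist_force: [-1.8, 2.9, 4.0]
opening: 0.0159
```

apply_moves(
  delta_rot=[
    [0,0,0.02],
    [0,0,0.02],
    [0,0,0.02],
    [0,0,0.02],
    [0,0,0.02],
    [0,0,0],
  ],
  dp=[
    [-0.0013,0,0],
    [-0.0013,0,0],
    [-0.0013,0,0],
    [-0.0013,0,0],
    [-0.0013,0,0],
    [0,0,0],
  ],
  grip=[1,1,1,1,1,1],
)

```text
clock: 11.52
ee_pos: [0.522, -0.1368, 0.0929]
orientation: [3.14, -0.001, 1.686]
wrist_force: [0.6, 3.2, 5.6]
opening: 0.0159
```

apply_moves(
  delta_rot=[
    [0,0,0.02],
    [0,0,0.02],
    [0,0,0.02],
    [0,0,0.02],
    [0,0,0.02],
    [0,0,0],
  ],
  dp=[
    [-0.0013,0,0],
    [-0.0013,0,0],
    [-0.0013,0,0],
    [-0.0013,0,0],
    [-0.0013,0,0],
    [0,0,0],
  ],
  grip=[1,1,1,1,1,1],
)

```text
clock: 12.02
ee_pos: [0.5225, -0.1433, 0.0929]
orientation: [3.14, -0.001, 1.586]
wrist_force: [-1.2, 2.2, 5.0]
opening: 0.016
```

```bash
python3 -c "
from h import *
go(.522,-.1437,.091,1.59)
p,d=ctrl.capture('side')
c=p[150:260,345:470];cv2.imwrite('pics/side9c.png',cv2.resize(c,None,fx=6,fy=6,interpolation=cv2.INTER_CUBIC)[:600])
"
```

```text
pos [ 0.5225 -0.1433  0.0929] ori [ 3.1401e+00 -1.2000e-03  1.5858e+00] F [-1.2  2.2  5. ] open 0.016 t 12.02
turn first [ 0.0015 -0.0012 -0.0042] then dp mm [-0.4 -0.6  1.9]
```

View pics/side9c.png

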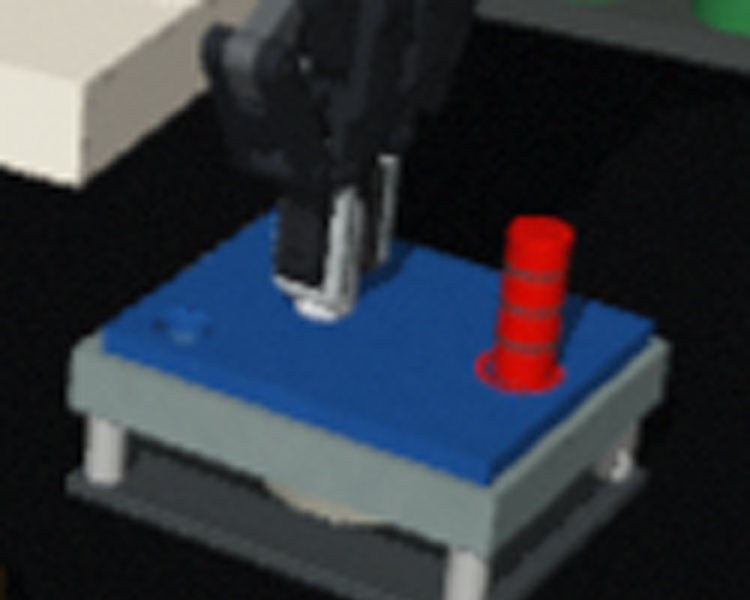

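apply_moves(
  delta_rot=[
    [0,0,0],
    [0,0,0],
    [0,0,0],
    [0,0,0],
    [0,0,0],
    [0,0,0],
    [0,0,0],
    [0,0,0],
    [0,0,0],
  ],
  dp=[
    [0,0,0],
    [0,0,0],
    [0,0,0],
    [0,0,-0.01],
    [0,0,-0.02],
    [0,0,-0.02],
    [0,0,-0.02],
    [0,0,-0.01],
    [0,0,0],
  ],
  grip=[0.5,0.5,0.5,0.5,0.5,0.5,0.5,0.5,0.5],
)

```text
clock: 12.82
ee_pos: [0.5231, -0.1439, 0.1748]
orientation: [3.137, -0.001, 1.587]
wrist_force: [-0.6, 0.7, 0.1]
opening: 0.0424
```

```bash
python3 -c "
from h import *
go(.502,.1755,.173,1.818)"
```

```text
pos [ 0.5231 -0.1439  0.1748] ori [ 3.1375e+00 -6.0000e-04  1.5869e+00] F [-0.6  0.7  0.1] open 0.0424 t 12.82
turn first [ 4.200e-03 -1.000e-04 -2.311e-01] then dp mm [314.8  57.6   1.8]
```

apply_moves(
  delta_rot=[
    [0,0,-0.1155],
    [0,0,-0.1155],
    [0,0,0],
    [0,0,0],
    [0,0,0],
    [0,0,0],
    [0,0,0],
    [0,0,0],
    [0,0,0],
    [0,0,0],
    [0,0,0],
    [0,0,0],
    [0,0,0],
    [0,0,0],
    [0,0,0],
    [0,0,0],
  ],
  dp=[
    [0,0,0],
    [0,0,0],
    [0.0262,0.0048,0],
    [0.0262,0.0048,0],
    [0.0262,0.0048,0],
    [0.0262,0.0048,0],
    [0.0262,0.0048,0],
    [0.0262,0.0048,0],
    [0.0262,0.0048,0],
    [0.0262,0.0048,0],
    [0.0262,0.0048,0],
    [0.0262,0.0048,0],
    [0.0262,0.0048,0],
    [0.0262,0.0048,0],
    [0,0,0],
    [0,0,0],
  ],
  grip=[0.5,0.5,0.5,0.5,0.5,0.5,0.5,0.5,0.5,0.5,0.5,0.5,0.5,0.5,0.5,0.5],
)

```text
clock: 14.15
ee_pos: [0.5002, 0.1762, 0.1712]
orientation: [-3.14, -0.001, 1.82]
wrist_force: [-0.4, -0.0, -0.1]
opening: 0.0425
```

```bash
python3 -c "
from h import *
go(.502,.1755,.088,1.818)
p,d=ctrl.capture('side');t,d=ctrl.capture('top');cv2.imwrite('pics/top10.png',t);cv2.imwrite('pics/side10.png',p)
c=t[225:320,370:475];cv2.imwrite('pics/top10c.png',cv2.resize(c,None,fx=6,fy=6,interpolation=cv2.INTER_CUBIC)[:600])
cv2.imwrite('pics/side10c.png',cv2.resize(p[180:320,220:365],None,fx=4,fy=4,interpolation=cv2.INTER_CUBIC)[:600])
cv2.imwrite('pics/side10d.png',cv2.resize(p[165:260,345:470],None,fx=6,fy=6,interpolation=cv2.INTER_CUBIC)[:600])
"
```

```text
pos [0.5002 0.1762 0.1712] ori [-3.1398e+00 -5.0000e-04  1.8196e+00] F [-0.4 -0.  -0.1] open 0.0425 t 14.15
turn first [-0.0018 -0.0005  0.0016] then dp mm [-1.1  1.6 83.2]
```

View pics/top10c.png

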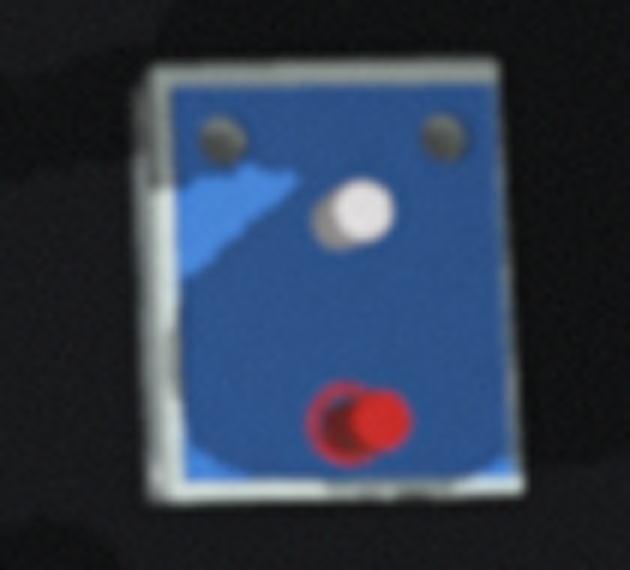

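View pics/side10c.png

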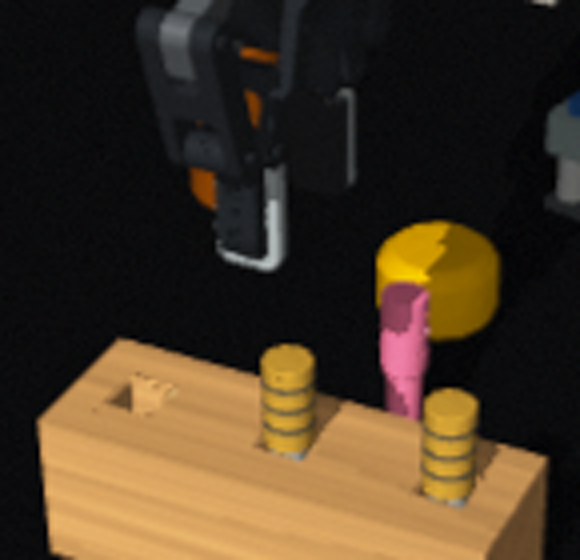

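View pics/side10d.png

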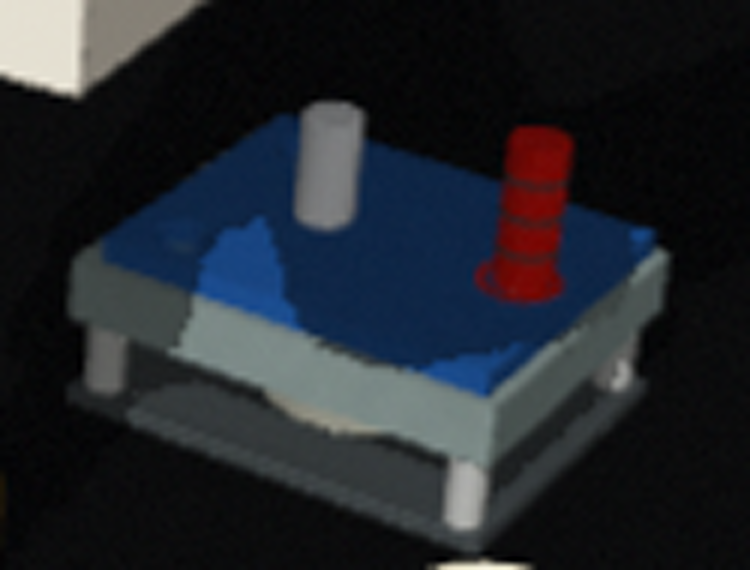

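```bash
python3 -c "
from h import *
c1=lambda x,y:(370+(x+.5)/6-.5,225+(y+.5)/6-.5)
b=onz('top',*c1(222,140),.058);c=onz('top',*c1(445,137),.058);print(b,c,np.linalg.norm(b-c),'yaw',np.arctan2(b[0]-c[0],-(b[1]-c[1]))*1)
print('a ring',onz('top',*c1(346,424),.058),'post',onz('top',*c1(364,212),.092))
for n,p in [('TL',(172,85)),('TR',(495,83)),('BR',(510,480)),('BL',(183,482))]:print(n,onz('top',*c1(*p),.058))
c3=lambda x,y:(345+(x+.5)/6-.5,165+(y+.5)/6-.5)
print('b side',onz('side',*c3(183,236),.058)); print('a side',onz('side',*c3(519,281),.058))
a=np.array([.457,-.145])
for y in (.01,.02,.03):
  R=np.array([[np.cos(y),-np.sin(y)],[np.sin(y),np.cos(y)]]);print(y,a+R@[.092,.036],a+R@[.092,-.036])
"
```

```text
[ 0.55147817 -0.10766887  0.058     ] [ 0.55290883 -0.17994483  0.058     ] 0.07229011438824459 yaw -3.121800947127029
a ring [ 0.46026793 -0.14560512  0.058     ] post [ 0.52447351 -0.14507358  0.092     ]
TL [ 0.56934768 -0.09178463  0.058     ]
TR [ 0.57068451 -0.19671266  0.058     ]
BR [ 0.44275792 -0.19754184  0.058     ]
BL [ 0.441625   -0.09318676  0.058     ]
b side [ 0.5472972  -0.10681184  0.058     ]
a side [ 0.4563875  -0.14508473  0.058     ]
0.01 [ 0.54863541 -0.10808182] [ 0.54935539 -0.18007822]
0.02 [ 0.54826165 -0.10716732] [ 0.54970155 -0.17915292]
0.03 [ 0.54787877 -0.10625661] [ 0.55003844 -0.17822422]
```

apply_moves(
  delta_rot=[
    [0,0,0],
    [0,0,0],
    [0,0,0],
    [0,0,0],
    [0,0,0],
    [0,0,0],
    [0,0,0],
    [0,0,0],
    [0,0,0],
    [0,0,0],
    [0,0,0],
    [0,0,0],
  ],
  dp=[
    [-0.001,0.0015,0.01],
    [0,0,0.02],
    [0,0,0.02],
    [0,0,0.02],
    [0,0,0.0135],
    [0,0,0],
    [0,0,0],
    [0,0,0],
    [0,0,0],
    [0,0,0],
    [0,0,0],
    [0,0,0],
  ],
  grip=[0.5,0.5,0.5,0.5,0.5,0.5,0.5,1,1,1,1,1],
)

```text
clock: 15.25
ee_pos: [0.5031, 0.1758, 0.0898]
orientation: [3.139, -0.003, 1.818]
wrist_force: [-3.1, 4.6, 5.0]
opening: 0.0163
```

```bash
python3 -c "
from h import *
go(.5481,-.107,.165,1.6)
p,d=ctrl.capture('side')
cv2.imwrite('pics/side11c.png',cv2.resize(p[180:320,220:365],None,fx=4,fy=4,interpolation=cv2.INTER_CUBIC)[:600])
"
```

```text
pos [0.5031 0.1758 0.0898] ori [ 3.1392e+00 -2.6000e-03  1.8179e+00] F [-3.1  4.6  5. ] open 0.0163 t 15.25
turn first [ 0.0021 -0.0029  0.2179] then dp mm [-284.    36.7  -75.2]
```

View pics/side11c.png

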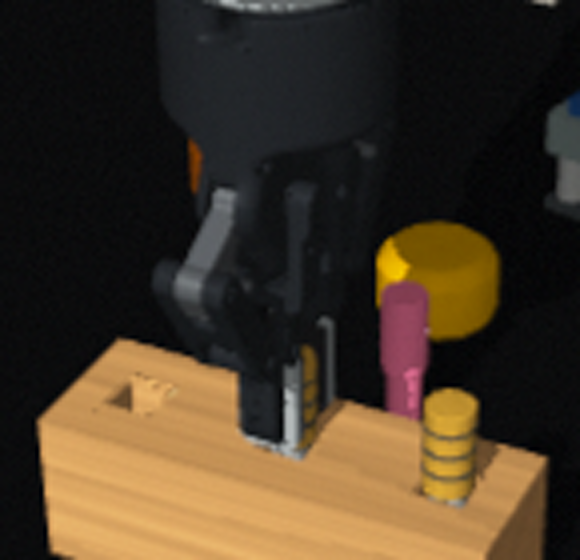

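```bash
python3 -c "
from h import *
go(.552,-.107,.17,1.6)
"
```

```text
pos [0.5031 0.1758 0.0898] ori [ 3.1393e+00 -2.6000e-03  1.8180e+00] F [-2.3  5.3  4.7] open 0.0161 t 15.3
turn first [ 0.002  -0.0028  0.218 ] then dp mm [-284.1   40.6  -80.2]
```

apply_moves(
  delta_rot=[
    [0,0,0],
    [0,0,0],
    [0,0,0],
    [0,0,0],
    [0,0,0.109],
    [0,0,0.109],
    [0,0,0],
    [0,0,0],
    [0,0,0],
    [0,0,0],
    [0,0,0],
    [0,0,0],
    [0,0,0],
    [0,0,0],
    [0,0,0],
    [0,0,0],
    [0,0,0],
    [0,0,0],
    [0,0,0],
    [0,0,0],
  ],
  dp=[
    [0,0,-0.01],
    [0,0,-0.02],
    [0,0,-0.025],
    [0,0,-0.025],
    [0,0,0],
    [0,0,0],
    [-0.0258,0.0037,0],
    [-0.0258,0.0037,0],
    [-0.0258,0.0037,0],
    [-0.0258,0.0037,0],
    [-0.0258,0.0037,0],
    [-0.0258,0.0037,0],
    [-0.0258,0.0037,0],
    [-0.0258,0.0037,0],
    [-0.0258,0.0037,0],
    [-0.0258,0.0037,0],
    [-0.0258,0.0037,0],
    [0,0,0],
    [0,0,0],
    [0,0,0],
  ],
  grip=[1,1,1,1,1,1,1,1,1,1,1,1,1,1,1,1,1,1,1,1],
)

```text
clock: 16.97
ee_pos: [0.5509, -0.1081, 0.1683]
orientation: [-3.141, -0.001, 1.599]
wrist_force: [-0.4, 0.0, -0.8]
opening: 0.0161
```

```bash
python3 -c "
from h import *
go(.552,-.107,.130,1.6)
p,d=ctrl.capture('side');cv2.imwrite('pics/side12.png',p)
cv2.imwrite('pics/side12c.png',cv2.resize(p[130:260,345:470],None,fx=4.5,fy=4.5,interpolation=cv2.INTER_CUBIC)[:600])
"
```

```text
pos [ 0.5509 -0.1081  0.1683] ori [-3.1406e+00 -8.0000e-04  1.5987e+00] F [-0.4  0.  -0.8] open 0.0161 t 16.97
turn first [-0.001  -0.0008 -0.0013] then dp mm [ 1.1  1.1 38.3]
```

View pics/side12c.png

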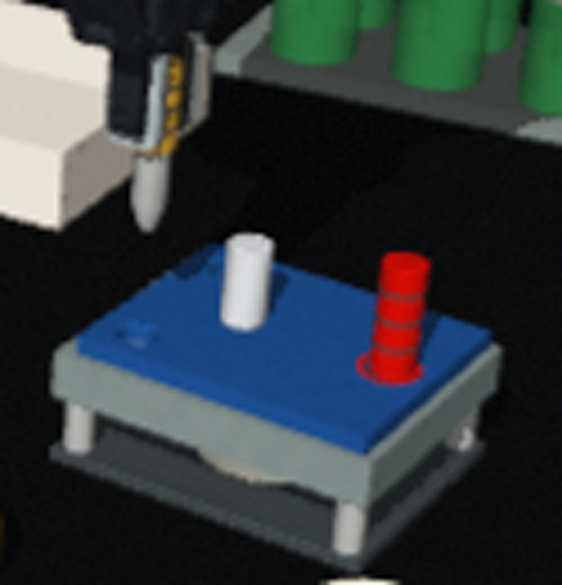

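```bash
python3 -c "
from h import *
f=lambda x,y:(345+(x+.5)/4.5-.5,130+(y+.5)/4.5-.5)
t=onz('side',*f(148,231),.1045);h=onz('side',*f(136.5,334),.058);print(t,h,h-t)"
```

```text
[ 0.54506483 -0.10575606  0.1045    ] [ 0.54766098 -0.10691705  0.058     ] [ 0.00259614 -0.00116098 -0.0465    ]
```

apply_moves(
  delta_rot=[
    [0,0,0],
    [0,0,0],
    [0,0,0],
    [0,0,0],
    [0,0,0],
    [0,0,0],
    [0,0,0],
    [0,0,0],
    [0,0,0],
  ],
  dp=[
    [-0.001,0.0025,0.01],
    [0,0,0.015],
    [0,0,0.01],
    [0,0,0.006],
    [0,0,0.004],
    [0,0,0.004],
    [0,0,0.004],
    [0,0,0],
    [0,0,0],
  ],
  grip=[1,1,1,1,1,1,1,1,1],
)

```text
clock: 17.77
ee_pos: [0.5539, -0.1088, 0.1153]
orientation: [-3.141, -0.001, 1.6]
wrist_force: [-0.7, -0.1, -1.1]
opening: 0.0165
```

```bash
python3 -c "
from h import *
go(.552,-.107,.11,1.6)
p,d=ctrl.capture('side');cv2.imwrite('pics/side13.png',p)
cv2.imwrite('pics/side13c.png',cv2.resize(p[130:260,345:470],None,fx=4.5,fy=4.5,interpolation=cv2.INTER_CUBIC)[:600])
"
```

```text
pos [ 0.5539 -0.1088  0.1153] ori [-3.1409e+00 -7.0000e-04  1.5996e+00] F [-0.7 -0.1 -1.1] open 0.0165 t 17.77
turn first [-0.0007 -0.0007 -0.0004] then dp mm [ 1.9 -1.8  5.3]
```

View pics/side13c.png

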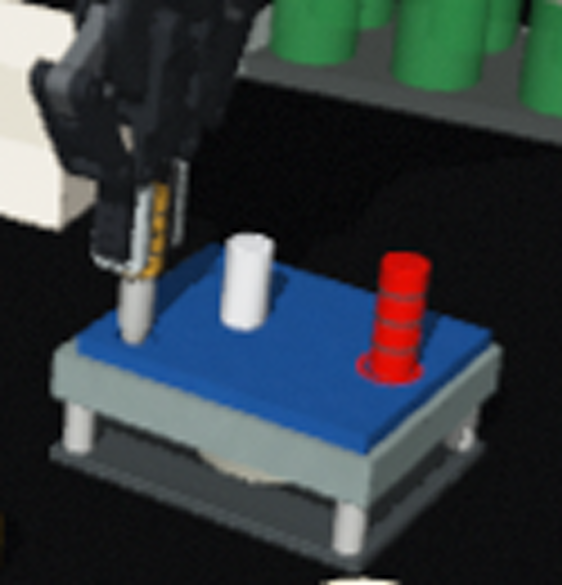

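apply_moves(
  delta_rot=[
    [0,0,0],
    [0,0,0],
    [0,0,0],
    [0,0,0],
  ],
  dp=[
    [0,0,0.002],
    [0,0,0.002],
    [0,0,0.002],
    [0,0,0],
  ],
  grip=[1,1,1,1],
)

```text
clock: 18.15
ee_pos: [0.5531, -0.1086, 0.1089]
orientation: [-3.14, -0.001, 1.599]
wrist_force: [-1.4, 2.0, 0.7]
opening: 0.0163
```

apply_moves(
  delta_rot=[
    [0,0,0],
    [0,0,0],
    [0,0,0],
    [0,0,0],
  ],
  dp=[
    [0.0005,-0.0004,0.002],
    [0,0,0.002],
    [0,0,0.002],
    [0,0,0],
  ],
  grip=[1,1,1,1],
)

```text
clock: 18.48
ee_pos: [0.5519, -0.1083, 0.1032]
orientation: [-3.138, -0.001, 1.599]
wrist_force: [-7.9, 3.1, 6.7]
opening: 0.0166
```

apply_moves(
  delta_rot=[
    [0,0,0],
    [0,0,0],
    [0,0,0],
    [0,0,0],
  ],
  dp=[
    [0.0004,-0.001,0],
    [0,-0.0005,0.001],
    [0,0,0.001],
    [0,0,0],
  ],
  grip=[1,1,1,1],
)

```text
clock: 18.82
ee_pos: [0.5509, -0.1078, 0.1008]
orientation: [-3.139, -0.001, 1.599]
wrist_force: [-4.1, 1.6, 1.1]
opening: 0.0159
```

apply_moves(
  delta_rot=[
    [0,0,0],
    [0,0,0],
    [0,0,0],
    [0,0,0],
    [0,0,0],
  ],
  dp=[
    [0.0002,-0.0006,0.002],
    [0,0,0.002],
    [0,0,0.002],
    [0,0,0.002],
    [0,0,0],
  ],
  grip=[1,1,1,1,1],
)

```text
clock: 19.23
ee_pos: [0.5506, -0.1076, 0.0929]
orientation: [-3.14, -0.001, 1.599]
wrist_force: [-4.1, 2.3, 3.2]
opening: 0.0167
```

Going on to the seat (expected TCP z about 0.0878).

apply_moves(
  delta_rot=[
    [0,0,0],
    [0,0,0],
    [0,0,0],
    [0,0,0],
    [0,0,0],
  ],
  dp=[
    [0.0002,-0.0005,0.002],
    [0,0,0.0015],
    [0,0,0.0015],
    [0,0,0.0005],
    [0,0,0],
  ],
  grip=[1,1,1,1,1],
)

```text
clock: 19.65
ee_pos: [0.5505, -0.1075, 0.0878]
orientation: [-3.141, -0.001, 1.6]
wrist_force: [-5.2, 2.9, 4.8]
opening: 0.0163
```

```bash
python3 -c "
from h import *
go(.552,-.107,.0878,1.6)
p,d=ctrl.capture('side');cv2.imwrite('pics/side14.png',p)
cv2.imwrite('pics/side14c.png',cv2.resize(p[130:260,345:470],None,fx=4.5,fy=4.5,interpolation=cv2.INTER_CUBIC)[:600])
"
```

```text
pos [ 0.5505 -0.1075  0.0878] ori [-3.1405e+00 -9.0000e-04  1.5997e+00] F [-5.2  2.9  4.8] open 0.0163 t 19.65
turn first [-0.0011 -0.0009 -0.0003] then dp mm [0.4 1.5 0. ]
```

View pics/side14c.png

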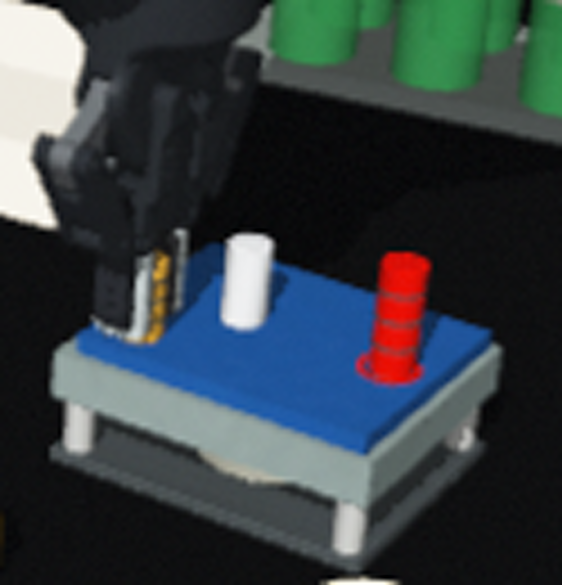

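Press until the vertical force rises.

apply_moves(
  delta_rot=[
    [0,0,0],
    [0,0,0],
    [0,0,0],
    [0,0,0],
  ],
  dp=[
    [0,-0.0004,0.0006],
    [0,0,0.0006],
    [0,0,0.0006],
    [0,0,0],
  ],
  grip=[1,1,1,1],
)

```text
clock: 20.03
ee_pos: [0.5507, -0.1075, 0.0875]
orientation: [3.141, -0.001, 1.6]
wrist_force: [-7.9, 4.1, 18.7]
opening: 0.0162
```

apply_moves(
  delta_rot=[
    [0,0,0],
    [0,0,0],
    [0,0,0],
    [0,0,0],
    [0,0,0],
    [0,0,0],
    [0,0,0],
    [0,0,0],
    [0,0,0],
    [0,0,0],
    [0,0,0],
  ],
  dp=[
    [0,0,-0.0015],
    [0,0,0],
    [0,0,0],
    [0,0,0],
    [0,0,-0.005],
    [0,0,-0.01],
    [0,0,-0.02],
    [0,0,-0.02],
    [0,0,-0.02],
    [0,0,-0.01],
    [0,0,0],
  ],
  grip=[1,0.5,0.5,0.5,0.5,0.5,0.5,0.5,0.5,0.5,0.5],
)

```text
clock: 20.95
ee_pos: [0.5521, -0.1076, 0.1757]
orientation: [3.137, -0.001, 1.6]
wrist_force: [0.1, 0.1, -0.1]
opening: 0.0428
```

```bash
python3 -c "
from h import *
go(.4435,.1615,.173,1.818)
p,d=ctrl.capture('side')
cv2.imwrite('pics/side15c.png',cv2.resize(p[130:260,345:470],None,fx=4.5,fy=4.5,interpolation=cv2.INTER_CUBIC)[:600])
"
```

```text
pos [ 0.5521 -0.1076  0.1757] ori [ 3.1369e+00 -8.0000e-04  1.6000e+00] F [ 0.1  0.1 -0.1] open 0.0428 t 20.95
turn first [ 0.0048 -0.0003 -0.218 ] then dp mm [287.5 -39.4   2.7]
```

View pics/side15c.png

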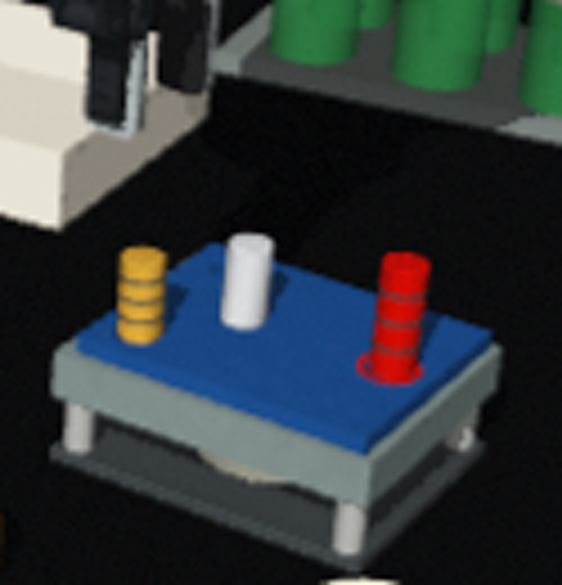

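apply_moves(
  delta_rot=[
    [0,0,-0.109],
    [0,0,-0.109],
    [0,0,0],
    [0,0,0],
    [0,0,0],
    [0,0,0],
    [0,0,0],
    [0,0,0],
    [0,0,0],
    [0,0,0],
    [0,0,0],
    [0,0,0],
    [0,0,0],
    [0,0,0],
    [0,0,0],
    [0,0,0],
  ],
  dp=[
    [0,0,0],
    [0,0,0],
    [0.024,-0.0033,0],
    [0.024,-0.0033,0],
    [0.024,-0.0033,0],
    [0.024,-0.0033,0],
    [0.024,-0.0033,0],
    [0.024,-0.0033,0],
    [0.024,-0.0033,0],
    [0.024,-0.0033,0],
    [0.024,-0.0033,0],
    [0.024,-0.0033,0],
    [0.024,-0.0033,0],
    [0.024,-0.0033,0],
    [0,0,0],
    [0,0,0],
  ],
  grip=[0.5,0.5,0.5,0.5,0.5,0.5,0.5,0.5,0.5,0.5,0.5,0.5,0.5,0.5,0.5,0.5],
)

```text
clock: 22.33
ee_pos: [0.4408, 0.1626, 0.1719]
orientation: [-3.14, -0.0, 1.82]
wrist_force: [0.7, -1.2, -1.4]
opening: 0.043
```

```bash
python3 -c "
from h import *
go(.4435,.1615,.088,1.818)
p,d=ctrl.capture('side');t,d=ctrl.capture('top');cv2.imwrite('pics/top16.png',t)
cv2.imwrite('pics/top16c.png',cv2.resize(t[225:320,370:475],None,fx=6,fy=6,interpolation=cv2.INTER_CUBIC))
cv2.imwrite('pics/side16c.png',cv2.resize(p[180:320,220:365],None,fx=4,fy=4,interpolation=cv2.INTER_CUBIC))
"
```

```text
pos [0.4408 0.1626 0.1719] ori [-3.1397e+00 -4.0000e-04  1.8198e+00] F [ 0.7 -1.2 -1.4] open 0.043 t 22.33
turn first [-0.0019 -0.0004  0.0018] then dp mm [-1.7  2.3 83.9]
```

View pics/top16c.png

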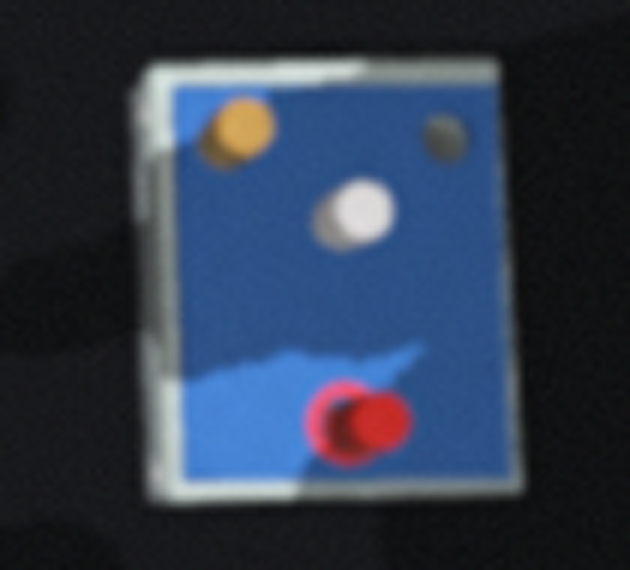

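View pics/side16c.png

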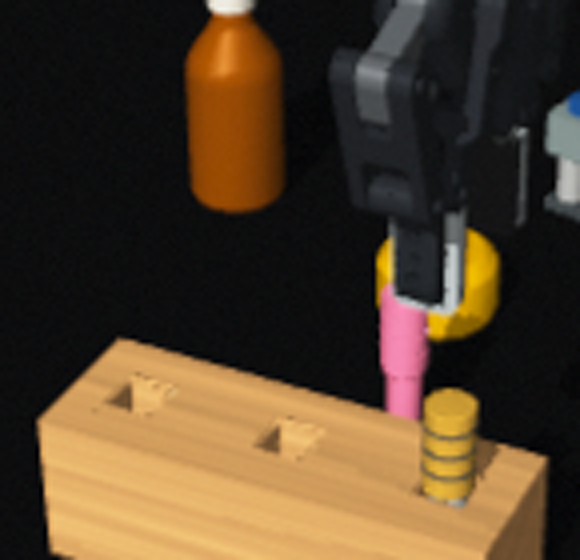

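apply_moves(
  delta_rot=[
    [0,0,0],
    [0,0,0],
    [0,0,0],
    [0,0,0],
    [0,0,0],
    [0,0,0],
    [0,0,0],
    [0,0,0],
    [0,0,0],
    [0,0,0],
    [0,0,0],
    [0,0,0],
  ],
  dp=[
    [-0.001,0.001,0.01],
    [0,0,0.02],
    [0,0,0.02],
    [0,0,0.02],
    [0,0,0.0135],
    [0,0,0],
    [0,0,0],
    [0,0,0],
    [0,0,0],
    [0,0,0],
    [0,0,0],
    [0,0,0],
  ],
  grip=[0.5,0.5,0.5,0.5,0.5,0.5,0.5,1,1,1,1,1],
)

```text
clock: 23.43
ee_pos: [0.4435, 0.1617, 0.0902]
orientation: [3.14, -0.002, 1.818]
wrist_force: [0.1, -1.5, 5.1]
opening: 0.0161
```

```bash
python3 -c "
from h import *
go(.552,-.1795,.17,1.6)
c1=lambda x,y:(370+(x+.5)/6-.5,225+(y+.5)/6-.5)
print('c now',onz('top',*c1(446,138),.058))
"
```

```text
pos [0.4435 0.1617 0.0902] ori [ 3.1402e+00 -1.5000e-03  1.8180e+00] F [ 0.1 -1.5  5.1] open 0.0161 t 23.43
turn first [ 0.0012 -0.0017  0.218 ] then dp mm [-344.2   98.5  -79.8]
c now [ 0.55258445 -0.18025977  0.058     ]
```

apply_moves(
  delta_rot=[
    [0,0,0],
    [0,0,0],
    [0,0,0],
    [0,0,0],
    [0,0,0.109],
    [0,0,0.109],
    [0,0,0],
    [0,0,0],
    [0,0,0],
    [0,0,0],
    [0,0,0],
    [0,0,0],
    [0,0,0],
    [0,0,0],
    [0,0,0],
    [0,0,0],
    [0,0,0],
    [0,0,0],
    [0,0,0],
    [0,0,0],
  ],
  dp=[
    [0,0,-0.01],
    [0,0,-0.025],
    [0,0,-0.03],
    [0,0,-0.025],
    [0,0,0],
    [0,0,0],
    [-0.0265,0.0074,0],
    [-0.0265,0.0074,0],
    [-0.0265,0.0074,0],
    [-0.0265,0.0074,0],
    [-0.0265,0.0074,0],
    [-0.0265,0.0074,0],
    [-0.0265,0.0074,0],
    [-0.0265,0.0074,0],
    [-0.0265,0.0074,0],
    [-0.0265,0.0074,0],
    [-0.0265,0.0074,0],
    [-0.0265,0.0074,0],
    [-0.0265,0.0074,0],
    [0,0,0],
  ],
  grip=[1,1,1,1,1,1,1,1,1,1,1,1,1,1,1,1,1,1,1,1],
)

```text
clock: 25.1
ee_pos: [0.5497, -0.1837, 0.1784]
orientation: [-3.14, -0.0, 1.597]
wrist_force: [1.4, 0.3, -0.6]
opening: 0.0161
```

apply_moves(
  delta_rot=[
    [0,0,0],
    [0,0,0],
  ],
  dp=[
    [0,0,0],
    [0,0,0],
  ],
  grip=[1,1],
)

```text
clock: 25.27
ee_pos: [0.5484, -0.1803, 0.1785]
orientation: [-3.14, -0.001, 1.599]
wrist_force: [-0.7, 0.1, -1.1]
opening: 0.0165
```

```bash
python3 -c "
from h import *
go(.5502,-.1795,.13,1.6)
p,d=ctrl.capture('side');cv2.imwrite('pics/side17.png',p)
cv2.imwrite('pics/side17c.png',cv2.resize(p[130:260,345:470],None,fx=4.5,fy=4.5,interpolation=cv2.INTER_CUBIC)[:600])
"
```

```text
pos [ 0.5484 -0.1803  0.1785] ori [-3.1400e+00 -1.3000e-03  1.5987e+00] F [-0.7  0.1 -1.1] open 0.0165 t 25.27
turn first [-0.0016 -0.0013 -0.0013] then dp mm [ 0.7  1.8 48.5]
```

View pics/side17c.png

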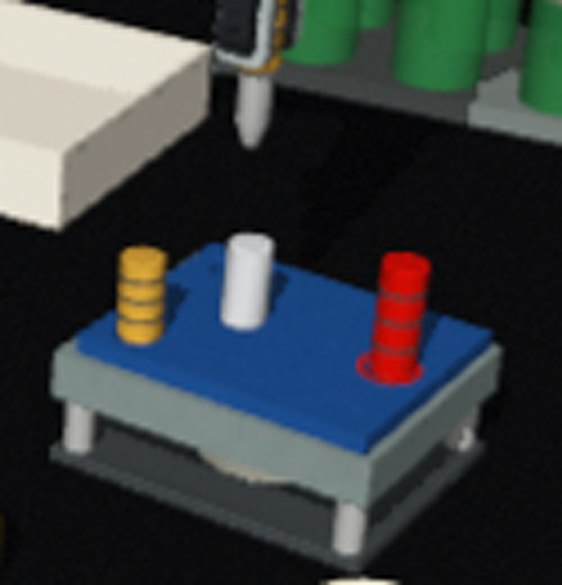

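```bash
python3 -c "
from h import *
f=lambda x,y:(345+(x+.5)/4.5-.5,130+(y+.5)/4.5-.5)
print(onz('side',*f(252,145),.1143),onz('side',*f(141,331),.058),onz('side',*f(142,257),.092))"
```

```text
[ 0.54481703 -0.18079968  0.1143    ] [ 0.54763923 -0.11012906  0.058     ] [ 0.54769063 -0.10701025  0.092     ]
```

apply_moves(
  delta_rot=[
    [0,0,0],
    [0,0,0],
    [0,0,0],
    [0,0,0],
    [0,0,0],
    [0,0,0],
    [0,0,0],
    [0,0,0],
    [0,0,0],
  ],
  dp=[
    [0.0009,0.0016,0.01],
    [0,0,0.015],
    [0,0,0.012],
    [0,0,0.01],
    [0,0,0.006],
    [0,0,0.004],
    [0,0,0.004],
    [0,0,0],
    [0,0,0],
  ],
  grip=[1,1,1,1,1,1,1,1,1],
)

```text
clock: 26.07
ee_pos: [0.5507, -0.1793, 0.1181]
orientation: [-3.141, -0.001, 1.6]
wrist_force: [0.4, -0.4, -1.1]
opening: 0.0163
```

```bash
python3 -c "
from h import *
go(.5502,-.1795,.11,1.6)
p,d=ctrl.capture('side')
cv2.imwrite('pics/side18c.png',cv2.resize(p[130:260,345:470],None,fx=4.5,fy=4.5,interpolation=cv2.INTER_CUBIC)[:600])
"
```

```text
pos [ 0.5507 -0.1793  0.1181] ori [-3.1411e+00 -7.0000e-04  1.5998e+00] F [ 0.4 -0.4 -1.1] open 0.0163 t 26.07
turn first [-0.0005 -0.0007 -0.0002] then dp mm [-0.1 -0.5  8.1]
```

View pics/side18c.png

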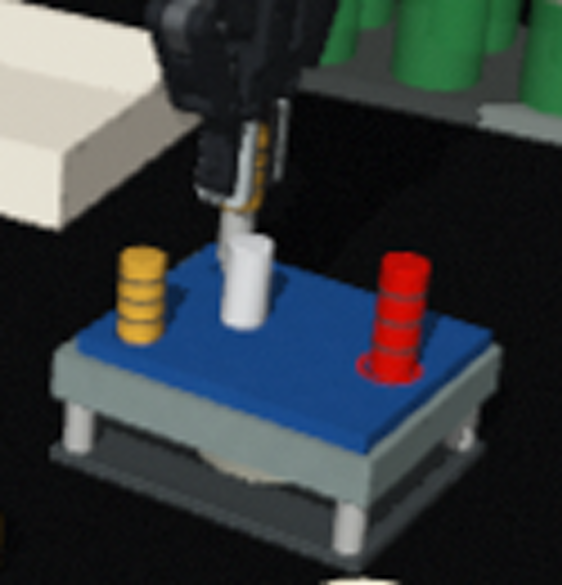

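apply_moves(
  delta_rot=[
    [0,0,0],
    [0,0,0],
    [0,0,0],
    [0,0,0],
    [0,0,0],
  ],
  dp=[
    [0,0,0.002],
    [0,0,0.002],
    [0,0,0.002],
    [0,0,0.002],
    [0,0,0],
  ],
  grip=[1,1,1,1,1],
)

```text
clock: 26.53
ee_pos: [0.5502, -0.1793, 0.1094]
orientation: [-3.14, -0.001, 1.599]
wrist_force: [0.1, 0.1, -0.8]
opening: 0.0165
```

apply_moves(
  delta_rot=[
    [0,0,0],
    [0,0,0],
    [0,0,0],
    [0,0,0],
    [0,0,0],
  ],
  dp=[
    [0,0,0.002],
    [0,0,0.002],
    [0,0,0.002],
    [0,0,0.002],
    [0,0,0],
  ],
  grip=[1,1,1,1,1],
)

```text
clock: 26.95
ee_pos: [0.5502, -0.1793, 0.1014]
orientation: [-3.14, -0.001, 1.599]
wrist_force: [0.3, 0.3, -1.1]
opening: 0.0162
```

apply_moves(
  delta_rot=[
    [0,0,0],
    [0,0,0],
    [0,0,0],
    [0,0,0],
    [0,0,0],
    [0,0,0],
    [0,0,0],
    [0,0,0],
  ],
  dp=[
    [0,0,0.002],
    [0,0,0.002],
    [0,0,0.002],
    [0,0,0.002],
    [0,0,0.002],
    [0,0,0.002],
    [0,0,0.001],
    [0,0,0],
  ],
  grip=[1,1,1,1,1,1,1,1],
)

```text
clock: 27.62
ee_pos: [0.5504, -0.1793, 0.0887]
orientation: [-3.141, -0.001, 1.6]
wrist_force: [-0.1, 1.0, -0.3]
opening: 0.0162
```

apply_moves(
  delta_rot=[
    [0,0,0],
    [0,0,0],
    [0,0,0],
    [0,0,0],
  ],
  dp=[
    [0,0,0.0008],
    [0,0,0.0008],
    [0,0,0.0008],
    [0,0,0],
  ],
  grip=[1,1,1,1],
)

```text
clock: 27.95
ee_pos: [0.5507, -0.1794, 0.0881]
orientation: [3.141, -0.0, 1.6]
wrist_force: [-4.6, 1.9, 13.1]
opening: 0.0164
```

Seated at the expected height with force rising. Release and retreat clear.

apply_moves(
  delta_rot=[
    [0,0,0],
    [0,0,0],
    [0,0,0],
    [0,0,0],
    [0,0,0],
    [0,0,0],
    [0,0,0],
    [0,0,0],
    [0,0,0],
    [0,0,0],
    [0,0,0],
    [0,0,0],
    [0,0,0],
    [0,0,0],
    [0,0,0],
    [0,0,0],
    [0,0,0],
    [0,0,0],
    [0,0,0],
  ],
  dp=[
    [0,0,0.0008],
    [0,0,-0.002],
    [0,0,0],
    [0,0,0],
    [0,0,0],
    [0,0,-0.005],
    [0,0,-0.01],
    [0,0,-0.02],
    [0,0,-0.03],
    [0,0,-0.03],
    [0,0,-0.03],
    [-0.03,0,0],
    [-0.03,0,0],
    [-0.03,0,0],
    [-0.03,0,0],
    [-0.03,0,0],
    [-0.03,0,0],
    [-0.03,0,0],
    [0,0,0],
  ],
  grip=[1,1,0.5,0.5,0.5,0.5,0.5,0.5,0.5,0.5,0.5,0.5,0.5,0.5,0.5,0.5,0.5,0.5,0.5],
)

```text
clock: 29.53
ee_pos: [0.5561, -0.3939, 0.2127]
orientation: [-3.14, 0.0, 1.597]
wrist_force: [1.0, 0.5, 0.3]
opening: 0.0427
```

```bash
python3 -c "
from h import *
go(.55,-.39,.2,1.6)
p,d=ctrl.capture('side');t,d=ctrl.capture('top');cv2.imwrite('pics/side19.png',p);cv2.imwrite('pics/top19.png',t)
cv2.imwrite('pics/side19c.png',cv2.resize(p[165:260,345:470],None,fx=6,fy=6,interpolation=cv2.INTER_CUBIC)[:600])
f=lambda x,y:(345+(x+.5)/6-.5,165+(y+.5)/6-.5)
"
```

```text
pos [ 0.5561 -0.3939  0.2127] ori [-3.1405e+00  3.0000e-04  1.5966e+00] F [1.  0.5 0.3] open 0.0427 t 29.53
turn first [-0.0011  0.0003 -0.0034] then dp mm [ 4.1 -5.9 12.7]
```

View pics/side19c.png

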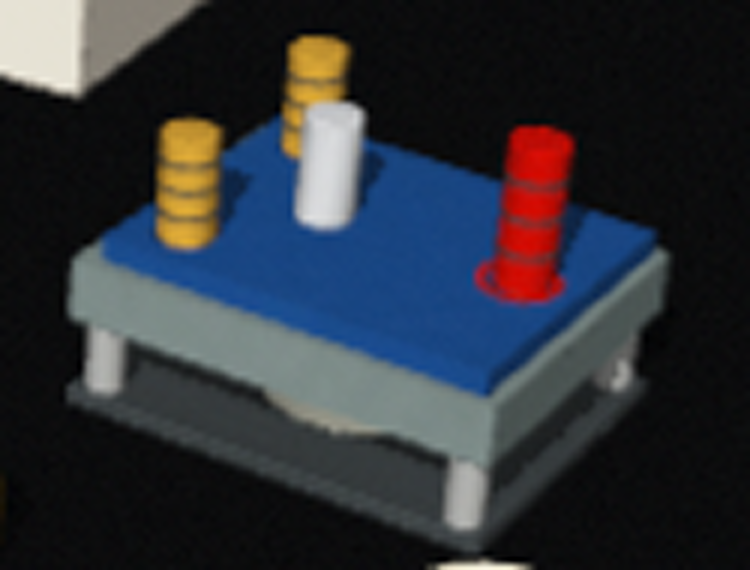

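View pics/top19.png

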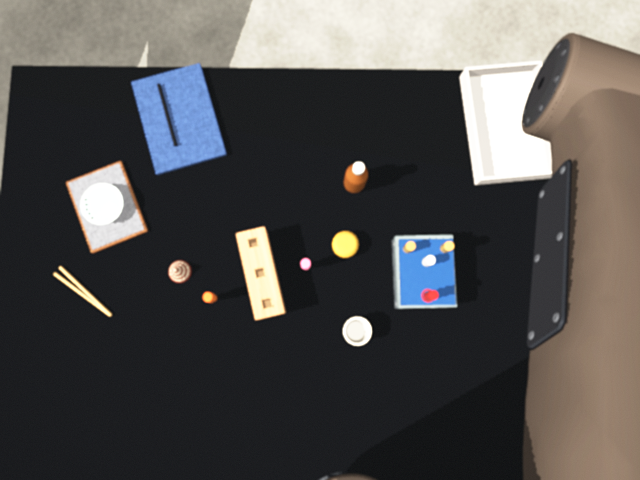

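View pics/side19.png

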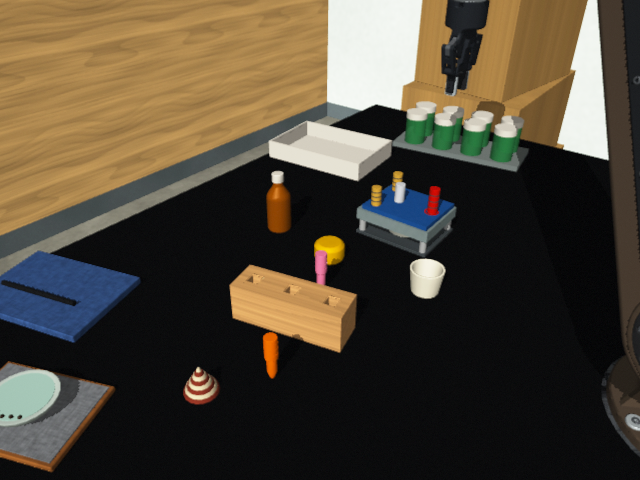

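```bash
python3 - <<'E'
from h import *
f=lambda x,y:(345+(x+.5)/6-.5,165+(y+.5)/6-.5)
t=cv2.imread('pics/top19.png')
p,d=ctrl.capture('top');K,T=cal('top')
def h(u,v):
    z=float(np.median(d[v-1:v+2,u-1:u+2]));P=T@np.r_[np.linalg.solve(K,[u,v,1])*z,1];return P[:3].round(4)
for n,u,v in [('b',410,246),('c',447,245),('drift',432,295),('post',430,260),('cover',415,275),('cover2',445,275),('cover3',420,303)]:print(n,h(u,v))
for n in ['top','side']:
  a=cv2.imread(f'pics/{n}0.png').astype(int);b=cv2.imread(f'pics/{n}19.png').astype(int)
a=cv2.imread('pics/top0.png').astype(int);b=t.astype(int)
for n,u,v in [('shell',179,271),('weight',345,244),('cruc',357,331),('bottle',356,178),('pink',305,264),('orange',209,297)]:
    print(n,np.abs(a-b)[v-16:v+16,u-16:u+16].max(2).mean().round(1))
E
```

```text
b [ 0.5503 -0.1075  0.0932]
c [ 0.5527 -0.177   0.0927]
drift [ 0.4588 -0.1439  0.1036]
post [ 0.5243 -0.1445  0.0925]
cover [ 0.4989 -0.1227  0.0593]
cover2 [ 0.4992 -0.1806  0.0588]
cover3 [ 0.4454 -0.1312  0.0587]
shell 15.7
weight 17.5
cruc 16.2
bottle 15.2
pink 9.0
orange 10.0
```

```bash
python3 - <<'E'
import cv2,numpy as np
for n,L in [('top',[('shell',179,271),('weight',345,244),('cruc',357,331),('bottle',356,178),('none',120,400)]),('side',[('shell',200,385),('weight',329,250),('cruc',427,278),('bottle',279,205)])]:
    a=cv2.imread(f'pics/{n}0.png',0).astype(np.float32);b=cv2.imread(f'pics/{n}19.png',0).astype(np.float32)
    for k,u,v in L:
        s=np.s_[v-24:v+24,u-24:u+24];print(n,k,cv2.phaseCorrelate(cv2.medianBlur(a,3)[s].copy(),cv2.medianBlur(b,3)[s].copy(),cv2.createHanningWindow((48,48),cv2.CV_32F)))
from workcell import ctrl
ctrl.job_done()
E
```

```text
top shell ((-0.1678427894188772, 0.17878180920674325), 0.9455720264878538)
top weight ((-0.14579385771217446, -0.005683617482691972), 0.8619358780690365)
top cruc ((-0.22370837310256775, 0.0018039635639297558), 1.0074688492135868)
top bottle ((0.1264949982587602, 0.1568693519043336), 0.8970231231715944)
top none ((-0.059982745354432154, 2.6687205990458054), 0.293052114546299)
side shell ((0.046698564040209334, 0.024728287508796853), 0.9922984545636508)
side weight ((-0.02342937344657514, 0.010511936850583936), 0.9899196657869551)
side cruc ((0.010228065537610576, -0.009497280246378637), 0.9982170129401816)
side bottle ((-0.13982276849372255, -0.06961714478804026), 0.9566274866875675)
the job is handed in; nothing more can be done
```

I pushed the drift pin home through the cover's ring hole into bore a. I then swung the cover about it by its post, by about 0.2 rad, until the other holes lined up. Bolts went fully home in holes b and c, and I handed the job in at about 30 s.

**Seating:** each part stalled at its expected height as the upward force rose. By depth, the bolt heads top out at 93 mm (92 expected), the drift pin at 103.6 mm (104 expected), and the cover reads flat at about 59 mm (58 expected).

**Bystanders:** topshell, dive weight, crucible and bottle shifted less than 0.3 px between the first and last pictures. The pink and orange look-alikes were not touched.

**Disagreements:** the two cameras differed by 2–4 mm in x, so I corrected by touch and force. The highest force reading I saw was about 25 N, while pressing the drift pin home. Hole c was hidden behind the post in the side view as its bolt went in, so I placed that bolt from the top view and bolt b's position. No last check failed.

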